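Pack the ward's medicine case and latch it

TASK

Stand all the small squat amber jars (there are three to five) upright inside the open carry case, gripping the glass only lightly (45 N a side breaks it). Then shut the lid, flip the latch loop over the keeper on the lid's edge, and only then press the latch lever fully down past centre so that it holds the case shut. Leave the other things on the bench where they are.

Things in the scene. Friction and masses are not known exactly. Their poses are not given: they have to be found in the camera images.
- case: Grey plastic carry case, fixed to the bench: open box 130 (its x) x 280 (its y) x 65 mm high. Origin: centre of its underside, z up. Its -x side carries the steel draw latch, whose bracket (66 mm wide, 44 mm high) reaches 90 mm out; the lid is hinged along its +x top edge. Five jars fit in one row along its y, fingers closing along its x.
- case_floor (a point): Centre of the case's inner floor, 6 mm above the bench, axes as the case. Inside it measures 118 x 268 mm, 59 mm deep.
- lid (a joint): Lid angle, rad: 0 shut, grows as it opens; starts at 1.65 to 1.95, leaning back away from the latch. Stiff hinge: it stays where it is left, and 2 to 4 N at its free edge moves it. At 0 it lies on the case's rim, its top 73 mm above the bench.
- lid_hinge (a point): Point on the lid's hinge axis (the case's y axis direction), middle of the lid's width, 69 mm above the bench, 65 mm to +x of the case's centre. The grey lid is a plate 132 x 284 x 8 mm reaching from here to -x when shut.
- lid_edge (a point): Middle of the lid's thickness at its free edge, 131 mm from the hinge axis, 70 mm to the +y side of the lid's middle.
- keeper (a point): Seat of the latch loop's bar on the keeper: a steel tongue 28 mm wide, 35 mm long, on the middle of the lid's free edge, level with its top, ending in a lip 6 mm thick, 10 mm high. The point is 4 mm above the tongue, right behind the lip. Axes as the lid: x from lip to hinge, z out of its top. Lid shut: 90 mm to -x of the case's centre, 77 mm above the bench.
- lever (a joint): Draw-latch lever angle, rad: 0 fully up (starts at 0 to 0.1), grows as the lever is swung away from the case and down; 1.658 is its stop. With the loop hooked, it stiffens from about 0.6, passes centre at about 1.3 and then snaps to the stop (about 2 to 3 N at its tip). It stays where it is left.
- lever_pivot (a point): The lever's fixed pivot, 145 mm to -x of the case's centre, 32 mm above the bench; axis along the case's y.
- lever_tip (a point): Tip of the steel lever with black grip, a flat bar 20 mm wide and 8 mm thick, 85 mm from the pivot. Up (0), it leans 3 degrees from upright, away from the case, tip 117 mm above the bench; fully down it lies out from the case, its tip 20 mm above the bench. The bar goes straight from pivot to tip.
- bail_bar (a point): Centre of the latch loop's cross-bar (8 mm thick, 44 mm long, along the case's y). The loop, two rods 88 mm long, turns on a pin in the lever, 20 mm from its pivot. It starts leaning 25 to 32 degrees away from the case, bar 118 to 124 mm up, above the lever's tip; a 34 mm tab goes on past the bar. Pushed past upright it falls; lid shut and lever up, it drops behind the lip.
- jar1_mid (a point): Centre (half-way up) of one of the small squat jars of amber glass with a white cap and a white band: 40 mm diameter, 48 mm high, 60 to 130 g, standing on the bench. Fragile: breaks if gripped with 45 N a side (90 N in all). All alike; three to five are present.
- jar2_mid (a point): Centre (half-way up) of one of the small squat jars of amber glass with a white cap and a white band: 40 mm diameter, 48 mm high, 60 to 130 g, standing on the bench. Fragile: breaks if gripped with 45 N a side (90 N in all). All alike; three to five are present.
- jar3_mid (a point): Centre (half-way up) of one of the small squat jars of amber glass with a white cap and a white band: 40 mm diameter, 48 mm high, 60 to 130 g, standing on the bench. Fragile: breaks if gripped with 45 N a side (90 N in all). All alike; three to five are present.
- jar4_mid (a point): Centre (half-way up) of one of the small squat jars of amber glass with a white cap and a white band: 40 mm diameter, 48 mm high, 60 to 130 g, standing on the bench. Fragile: breaks if gripped with 45 N a side (90 N in all). All alike; three to five are present.
- jar5_mid (a point): Centre (half-way up) of one of the small squat jars of amber glass with a white cap and a white band: 40 mm diameter, 48 mm high, 60 to 130 g, standing on the bench. Fragile: breaks if gripped with 45 N a side (90 N in all). All alike; three to five are present.
- stock_white: Bystander, to be left alone. Tall white plastic stock bottle, 60 mm diameter, 115 mm high. Origin: centre of its underside.
- stock_amber: Bystander, to be left alone. Tall amber stock bottle, 52 mm diameter, 130 mm high. Origin: centre of its underside.
- count_tray: Bystander, to be left alone. Clear counting tray, 200 x 110 x 22 mm. Origin: centre of its underside.
- blister_card: Bystander, to be left alone. White blister card, 106 x 190 x 6 mm, with clear blisters. Origin: centre of its underside.
- spatula: Bystander, to be left alone. Tablet spatula, 180 mm long, lying flat. Origin: centre of its underside. x along its length.
- mortar: Bystander, to be left alone. White mortar bowl, 90 mm wide, 50 mm high. Origin: centre of its underside.
- carton: Bystander, to be left alone. Cardboard carton, 70 x 100 x 50 mm. Origin: centre of its underside.
Not all that is in view belongs to the job. What is shaped like the part that bears jar3_mid but green or yellow is not meant.

How it is judged:
By the outcome, as a careful person would: the job done as asked, in the order asked, and still so for the second after the job is handed in, with the robot touching nothing.
Of jar1, jar2, jar3, jar4, jar5 only 3 to 5 are there at a start; the rules pass over those that are not, and their reading is None.
At some moment in a run one of jar1, jar2, jar3, jar4, jar5 may be knocked a few centimetres aside while the robot is not near it.
It also fails if it takes over 208 s, if anything falls off the work surface, if the arm or the gripper's body presses on something with over 40 N, if the wrist force passes 120 N, or if a joint passes its speed limit or range.

ROBOT

A 6-joint arm with a two-finger parallel gripper is mounted at the origin on the work surface. World frame = base frame: x ahead of the robot, y to its left, z up, the work surface at z = 0. Lengths are in m, angles in degrees, forces in N, time in s.
With the tool pointing down it reaches from about 0.375 to 0.9 m from the base axis. Payload 3.1 kg.
Tool frame: the origin (TCP) lies at the very end of the fingers, on their centre line; the grasp point (between the pads) lies 19 mm behind it; x points along the fingers, z is the direction in which the jaws open and shut, and the axes are right-handed (so a half turn about x gives the same grasp; the last joint's range is limited). The gripper opens to 87 mm and grips with 3 to 60 N. Pads are 19 mm wide; open, the fingers measure 117 mm over their backs; the gripper's body (75 mm by 190 mm) begins 51 mm behind the grasp point.
Start: joints at [65.976, 30.224, 82.088, -0, 67.689, -10.227], TCP at [0.149, 0.607, 0.196] pointing down, gripper open.
Joint ranges: [-176.69, 176.69], [-43.24, 126.21], [12.49, 139.97], [-82, 262], [0, 151.66], [-163.58, 163.58]. Speed limits (degrees/s): [159.86, 159.86, 180, 180, 180, 180].

INTERFACE

Orientations are given as a 3x3 rotation matrix whose columns are the frame's x, y, z axes.
In Python, from rig import bot gives the robot as it stands.
- The arm moves only by the tool send_rows, never from a script. Its arguments are lists of equal length, an entry for each row: "fingers": the opening, from 0 (shut) to 1 (fully open); "dp": the shift along the world's x, y, z in mm, a list of three; "turn": the turn, a rotation vector about the world's x, y, z in rad, a list of three. In form: {"fingers": [fingers, ...], "dp": [[tx, ty, tz], ...], "turn": [[rx, ry, rz], ...]}. A call has 1 to 10 rows; each row is the pose to reach, as a shift and turn from the pose measured when the call began; what a row does not reach only later rows make up. A row lasts 1/12 s, in which the tool goes at most 41.7 mm and 7.16 degrees, less where a joint would pass 70% of its speed; a pose out of reach is approached as far as the arm can. A call with a gripper value outside its range is refused whole. The fingers move at their own pace and stop on an object; the grip force is fixed at half the most. Time passes only in rows, so rows that repeat a pose let the fingers close. It gives the time, the measured TCP pose, the force and the opening at its end, in the units of the state.
- bot.read_state(): the state, without advancing time (a new reading comes with each control period).
- bot.capture(name): name is "scene" or "side" or "wrist"; returns a dict with "img" (480x640x3 uint8, blue, green, red), "z_map" (480x640 float32, m along the optical axis (not along the pixel's ray), 0 where there is no reading), "mtx" (3x3 intrinsics, pixels), "k1" (the pictures are not rectified: a ray, as slopes to the right and down, at radius r is drawn at 1 + k1 r^2 times it, then the intrinsics apply), "origin" and "orientation" of the camera in the world; the wrist camera has in their place "hand_eye" (4x4, takes a point from camera to tool coordinates, whose origin is the TCP and whose axes are the tool frame's). Camera axes: x right, y up, looking along -z (the intrinsics and any distortion apply to the point x, -y, -z); pixel columns grow to the right and rows downward; lengths in m; the calibration is good to about 2 mm. A picture is of the moment at which its call begins: read the wrist's pose just before it.
- bot.hand_in(): hands the job in, once; it reports no verdict.
The state is a dict: "time_s": time; "joint_positions": joint angles; "qvel": joint speeds; "tau": joint torques, N m; "position": TCP position; "tcp_rot": TCP orientation; "force": force on the tool from outside, world axes, zero at the start; "moment": the same for the moment, N m; "opening": opening from 0.0 (shut) to 1.0 (fully open).
Only numpy, scipy, OpenCV 4.12 (cv2) and the standard library are available. Lean on these libraries where they do the work, as an engineer would, in place of code of your own. Each camera call takes 0.05 s, during which the arm holds its last target.

## Working session

There is one attempt and no reset: what is moved stays moved. The work goes in short steps, Python scripts to look and compute and a tool call to move; the robot and the scene stay as the last step left them, time stands still between calls to the robot, and variables do not carry over. Pictures are saved under pics/ and viewed, and the job is handed in when it is done.

Besides the shell and the picture viewer there is one more tool, called after "Request:" as name(argument=value, ...) on one line, values as JSON. send_rows: Moves the arm, as the interface text tells. Its arguments: {"type":"object","properties":{"fingers":{"type":"array","items":{"type":"number"}},"dp":{"type":"array","items":{"type":"array","items":{"type":"number"}}},"turn":{"type":"array","items":{"type":"array","items":{"type":"number"}}}},"required":["fingers","dp","turn"]}

```bash
ls; mkdir -p pics; python3 - <<'E'
from rig import bot
import cv2,numpy as np
s=bot.read_state();print(s)
for n in ["scene","side","wrist"]:
    c=bot.capture(n);cv2.imwrite(f"pics/{n}0.png",c["img"]);np.savez(f"{n}0.npz",**c)
    print(n,{k:v for k,v in c.items() if k not in("img","z_map")})
E
```

```text
pics
{'time_s': 0.0, 'joint_positions': array([ 6.59759299e+01,  3.02792041e+01,  8.21562858e+01,  7.10790898e-04,
        6.76900605e+01, -1.02267169e+01]), 'qvel': array([ 0.02820324,  0.0699097 ,  0.00821534, -0.01823449, -0.05103278,
        0.02451275]), 'tau': array([-3.54857693e-04, -4.40049827e+01, -1.76586592e+01,  6.34166342e-02,
        5.82642120e-02, -1.68457891e-04]), 'position': array([0.14868823, 0.60623801, 0.19466972]), 'tcp_rot': array([[-9.02592034e-04, -9.71143991e-01,  2.38492209e-01],
       [-1.99677434e-03,  2.38493581e-01,  9.71142021e-01],
       [-9.99997599e-01,  4.00329928e-04, -2.15441781e-03]]), 'force': array([-0.63519497, -0.28756982, -0.58261753]), 'moment': array([ 0.00504577, -0.00557406, -0.02354015]), 'opening': 0.9975233771778452}
scene {'mtx': array([[480.01347766,   0.        , 325.70627063],
       [  0.        , 480.01347766, 241.2445808 ],
       [  0.        ,   0.        ,   1.        ]]), 'k1': -0.05064448017088601, 'origin': array([ 1.2177333 , -0.45285828,  0.71678365]), 'orientation': array([[ 0.57899498, -0.52145926,  0.62677353],
 
[... 361 characters left out ...]
on': array([[ 0.8968205 ,  0.28625224, -0.33730201],
       [-0.44237989,  0.58649027, -0.67847564],
       [ 0.00360917,  0.75768649,  0.65260874]])}
wrist {'mtx': array([[344.29143216,   0.        , 316.62731535],
       [  0.        , 344.29143216, 242.65076115],
       [  0.        ,   0.        ,   1.        ]]), 'k1': -0.0585339143661805, 'hand_eye': array([[-7.48891953e-04,  2.95351356e-01, -9.55388411e-01,
        -1.88149269e-01],
       [-1.50962497e-03,  9.55387256e-01,  2.95352183e-01,
         8.13395244e-02],
       [ 9.99998580e-01,  1.66346507e-03, -2.69612045e-04,
         1.93237749e-04],
       [ 0.00000000e+00,  0.00000000e+00,  0.00000000e+00,
         1.00000000e+00]])}
```

View pics/scene0.png

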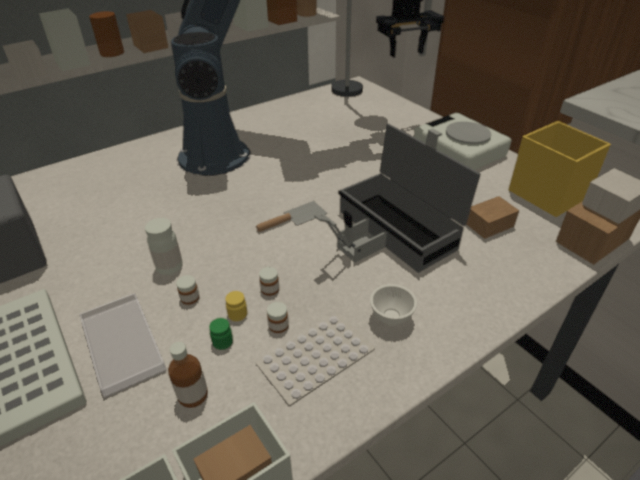

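View pics/side0.png

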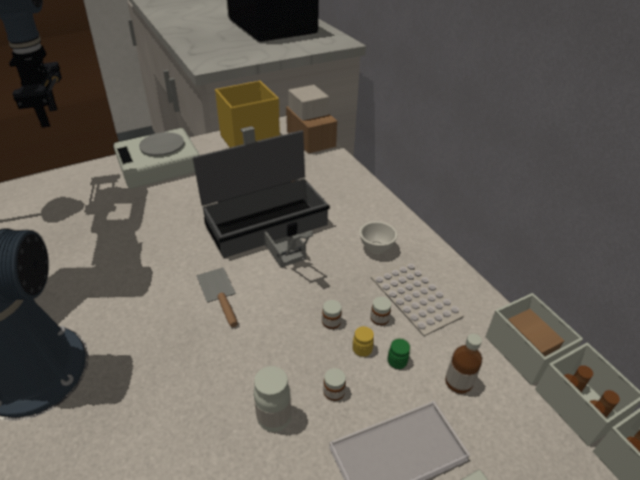

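View pics/wrist0.png

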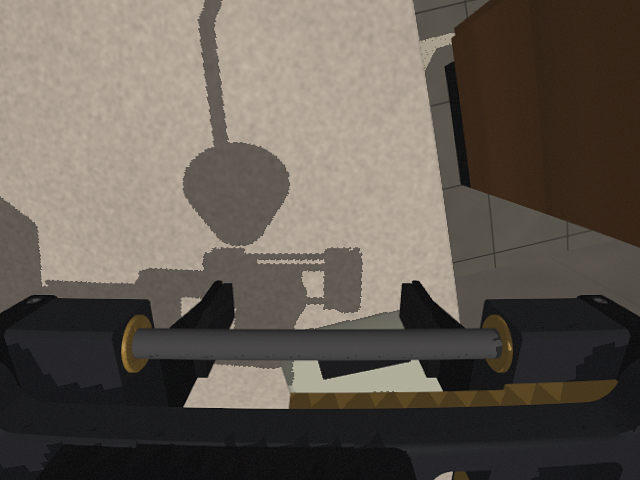

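The scene shows three amber jars with white caps at scene pixels (188,290), (269,281) and (277,318). There is also a yellow and a green decoy. The case is at about (405,215), with its latch facing the jars and the lid leaning back. Next I'll measure with both cameras.

```bash
cat > h.py <<'E'
import numpy as np,cv2
def load(n):
    d=np.load(n); return {k:d[k] for k in d.files}
def pose(c,st=None):
    if "origin" in c: return c["orientation"],c["origin"]
    T=c["hand_eye"]; R=st["tcp_rot"]; return R@T[:3,:3], R@T[:3,3]+st["position"]
def slopes(c,uv):
    uv=np.asarray(uv,float).reshape(-1,2);K=c["mtx"];k=float(c["k1"])
    d=(uv-[K[0,2],K[1,2]])/[K[0,0],K[1,1]]
    s=d.copy()
    for _ in range(20): s=d/(1+k*(s**2).sum(1,keepdims=True))
    return s
def ray(c,uv,st=None):
    R,o=pose(c,st);s=slopes(c,uv)
    v=np.c_[s[:,0],-s[:,1],-np.ones(len(s))]@R.T
    return o,v
def cloud(c,st=None):
    h,w=c["z_map"].shape;u,v=np.meshgrid(np.arange(w),np.arange(h))
    o,d=ray(c,np.c_[u.ravel(),v.ravel()],st)
    return (o+d*c["z_map"].reshape(-1,1)).reshape(h,w,3)
def proj(c,P,st=None):
    R,o=pose(c,st);q=(np.asarray(P,float).reshape(-1,3)-o)@R
    s=np.c_[q[:,0]/-q[:,2],-q[:,1]/-q[:,2]];s=s*(1+float(c["k1"])*(s**2).sum(1,keepdims=True))
    return s*[c["mtx"][0,0],c["mtx"][1,1]]+[c["mtx"][0,2],c["mtx"][1,2]]
def triang(c1,uv1,c2,uv2,s1=None,s2=None):
    o1,d1=ray(c1,uv1,s1);o2,d2=ray(c2,uv2,s2);d1=d1[0];d2=d2[0]
    A=np.c_[d1,-d2];t=np.linalg.lstsq(A,o2-o1,rcond=None)[0]
    p,q=o1+d1*t[0],o2+d2*t[1];return (p+q)/2,np.linalg.norm(p-q)
E
python3 - <<'E'
from h import *
for n in["scene","side"]:
    c=load(n+"0.npz");P=cloud(c);m=(c["z_map"]>0)
    t=m&(P[...,0]>.1)&(P[...,0]<1)&(abs(P[...,1])<.6)&(abs(P[...,2])<.015)
    print(n,"bench z",np.median(P[t][:,2]))
    # jars: cap points, z between .03 and .06; blobs in topdown map
    px={"scene":[(188,290),(269,281),(277,318),(236,305),(221,333)],"side":[(334,383),(332,313),(381,310),(364,341),(399,353)]}[n]
    for u,v in px:
        w=P[v-22:v+22,u-18:u+18].reshape(-1,3);w=w[(w[:,2]>.042)&(w[:,2]<.056)]
        print((u,v),len(w),"top z",np.percentile(w[:,2],[50,95]).round(4),"ctr",((w.min(0)+w.max(0))/2).round(4),w.mean(0).round(4))
    # topdown map
    H=np.zeros((600,500,3),np.uint8)
    Q=P[m];C=c["img"][m];k=(Q[:,2]>-.05)&(Q[:,2]<.4)
    Q=Q[k];C=C[k];o=np.argsort(Q[:,2]);Q=Q[o];C=C[o]
    x=((0.6-Q[:,1])*500).astype(int);y=((1.1-Q[:,0])*500).astype(int)
    k=(x>=0)&(x<600)&(y>=0)&(y<500);H=np.zeros((500,600,3),np.uint8);H[y[k],x[k]]=C[k]
    cv2.imwrite(f"pics/top_{n}.png",H)
E
```

```text
scene bench z 0.000427650690424608
(188, 290) 218 top z [0.0473 0.0492] ctr [ 0.504  -0.2895  0.0464] [ 0.5055 -0.29    0.047 ]
(269, 281) 215 top z [0.0476 0.0495] ctr [ 0.6072 -0.1489  0.0465] [ 0.5802 -0.1454  0.0474]
(277, 318) 263 top z [0.0474 0.0496] ctr [ 0.6708 -0.1801  0.0465] [ 0.6724 -0.1806  0.0473]
(236, 305) 339 top z [0.0478 0.0501] ctr [ 0.6185 -0.25    0.0472] [ 0.6132 -0.2445  0.0478]
(221, 333) 295 top z [0.0485 0.0507] ctr [ 0.6445 -0.284   0.0472] [ 0.6456 -0.2845  0.0483]
side bench z 0.0005984822577494997
(334, 383) 340 top z [0.0484 0.0504] ctr [ 0.5006 -0.2896  0.0472] [ 0.4998 -0.2907  0.0481]
(332, 313) 233 top z [0.0481 0.0502] ctr [ 0.5746 -0.1434  0.047 ] [ 0.5732 -0.1443  0.0478]
(381, 310) 265 top z [0.0481 0.0501] ctr [ 0.642  -0.1963  0.0471] [ 0.6582 -0.1872  0.0477]
(364, 341) 265 top z [0.0478 0.0499] ctr [ 0.5956 -0.23    0.0468] [ 0.5948 -0.2312  0.0475]
(399, 353) 276 top z [0.0485 0.0509] ctr [ 0.6424 -0.2851  0.0469] [ 0.6407 -0.2862  0.0482]
```

```bash
python3 - <<'E'
import cv2
for n,(x,y,w,h) in {"scene":(300,110,200,180),"side":(180,120,170,170)}.items():
    i=cv2.imread(f"pics/{n}0.png")[y:y+h,x:x+w];i=cv2.resize(i,None,fx=3.4,fy=3.4,interpolation=cv2.INTER_CUBIC);cv2.imwrite(f"pics/crop_{n}.png",cv2.convertScaleAbs(i,alpha=1.8,beta=10)[:600])
E
```

```text
(no output)
```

View pics/top_side.png

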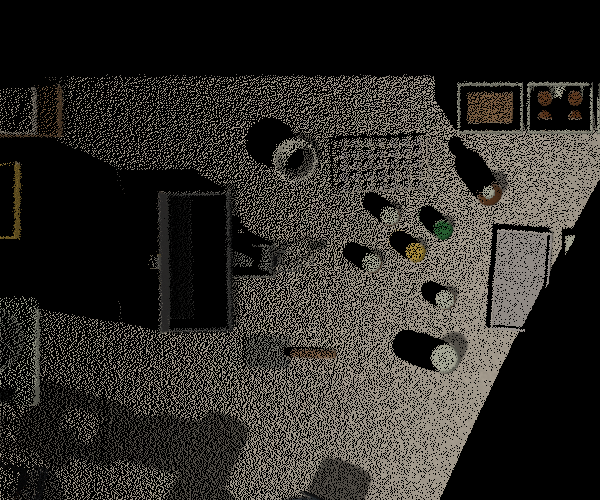

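View pics/top_scene.png

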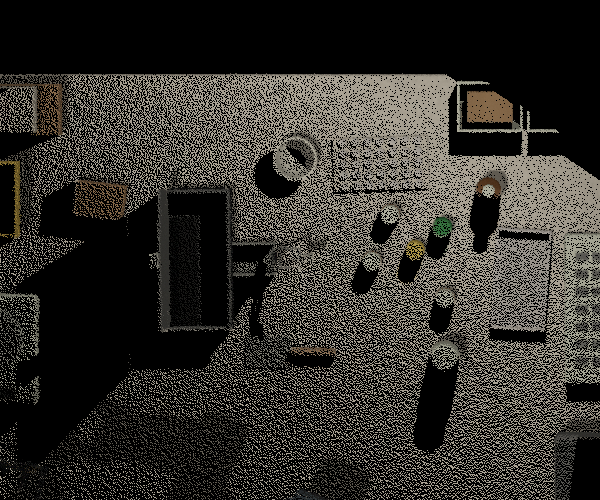

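View pics/crop_scene.png

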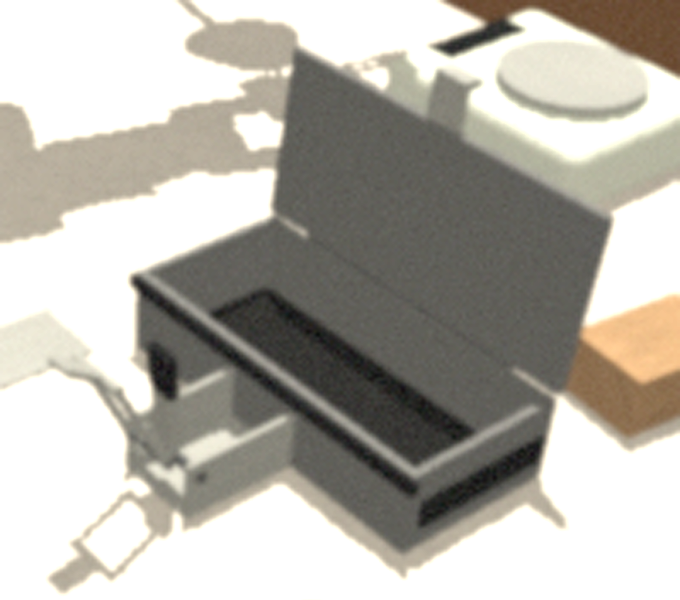

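View pics/crop_side.png

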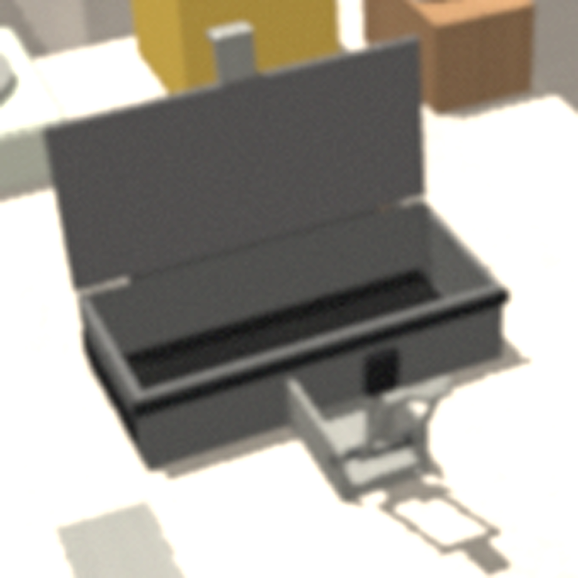

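```bash
cat > meas.py <<'E'
from h import *
from scipy.optimize import least_squares
from scipy import ndimage
def jars(cs,verbose=True):
    res=[]
    for n,c,st in cs:
        P=cloud(c,st);m=(c["z_map"]>0)&(P[...,2]>.012)&(P[...,2]<.058)&(P[...,0]>.35)&(P[...,0]<.95)&(P[...,1]>-.5)&(P[...,1]<.1)
        lab,k=ndimage.label(m)
        for i in range(1,k+1):
            w=P[lab==i]
            if len(w)<100: continue
            top=w[(w[:,2]>.04)]
            if len(top)<30 or top[:,0].ptp() if False else np.ptp(top[:,0])>.06 or np.ptp(top[:,1])>.06: continue
            t=w[w[:,2]>np.percentile(w[:,2],98)-.004]
            # hsv of side
            hsv=cv2.cvtColor(c["img"],cv2.COLOR_BGR2HSV)[lab==i];
            body=w[(w[:,2]<.03)]
            f=least_squares(lambda q:np.hypot(body[:,0]-q[0],body[:,1]-q[1])-.02,t.mean(0)[:2],loss="soft_l1",f_scale=.002).x if len(body)>30 else [np.nan]*2
            uv=np.argwhere(lab==i).mean(0)[::-1]
            res.append((n,uv.round(),t.mean(0),f,np.percentile(w[:,2],98)))
            if verbose: print(n,uv.round(),len(w),"topmean",t.mean(0).round(4),"sidefit",np.round(f,4),"sat",np.median(hsv[:,1]),"hue",np.median(hsv[:,0]))
    return res
if __name__=="__main__":
    jars([(n,load(n+"0.npz"),None) for n in("scene","side")])
    for n in("scene","side"):
        c=load(n+"0.npz");P=cloud(c);m=(c["z_map"]>0)
        b=m&(P[...,0]>.4)&(P[...,0]<.78)&(P[...,1]>.08)&(P[...,1]<.40)
        w=P[b]
        rim=w[(w[:,2]>.059)&(w[:,2]<.07)&(w[:,1]<.27)]
        print(n,"rim z",np.median(rim[:,2]),cv2.minAreaRect((rim[:,:2]*1000).astype(np.float32)))
        lid=w[(w[:,2]>.085)&(w[:,2]<.19)&(w[:,1]>.24)]
        q=lid-lid.mean(0);U,S,V=np.linalg.svd(q,full_matrices=False);print("lid n",V[2],"ctr",lid.mean(0),"rms",S[2]/len(q)**.5,"range",lid.min(0),lid.max(0))
        up=w[w[:,2]>.19];print("lid tip",up.min(0),up.max(0))
        lat=P[m&(P[...,0]>.5)&(P[...,0]<.68)&(P[...,1]>-.05)&(P[...,1]<.11)&(P[...,2]>.03)]
        for z in np.arange(.03,.16,.01):
            s=lat[(lat[:,2]>=z)&(lat[:,2]<z+.01)]
            if len(s): print(round(z,3),len(s),s.min(0).round(3),s.max(0).round(3),np.median(s,0).round(3))
E
python3 meas.py
```

```text
Traceback (most recent call last):
  File "meas.py", line 24, in <module>
    jars([(n,load(n+"0.npz"),None) for n in("scene","side")])
    ~~~~^^^^^^^^^^^^^^^^^^^^^^^^^^^^^^^^^^^^^^^^^^^^^^^^^^^^^
  File "meas.py", line 13, in jars
    if len(top)<30 or top[:,0].ptp() if False else np.ptp(top[:,0])>.06 or np.ptp(top[:,1])>.06: continue
                                                   ~~~~~~^^^^^^^^^^
ValueError: zero-size array to reduction operation maximum which has no identity
```

```bash
sed -i 's/if len(top)<30 or top.*continue/if len(top)<30 or np.ptp(top[:,0])>.06 or np.ptp(top[:,1])>.06: continue/' meas.py; python3 meas.py
```

```text
scene [167. 261.] 478 topmean [ 0.4092 -0.2925  0.0556] sidefit [ 0.3968 -0.2913] sat 41.0 hue 20.0
scene [268. 280.] 435 topmean [ 0.577  -0.1443  0.0478] sidefit [ 0.576  -0.1435] sat 38.0 hue 23.0
scene [187. 288.] 461 topmean [ 0.504  -0.2897  0.0475] sidefit [ 0.5026 -0.2889] sat 38.0 hue 22.0
scene [235. 304.] 465 topmean [ 0.5992 -0.2301  0.0477] sidefit [ 0.5978 -0.2298] sat 156.0 hue 23.0
scene [277. 316.] 506 topmean [ 0.671  -0.1798  0.0478] sidefit [ 0.6704 -0.1798] sat 34.0 hue 26.0
scene [220. 331.] 562 topmean [ 0.6443 -0.2839  0.0488] sidefit [ 0.6434 -0.2837] sat 137.5 hue 64.0
scene [192. 393.] 520 topmean [ 0.7385 -0.3802  0.0558] sidefit [ 0.724  -0.3781] sat 42.0 hue 19.0
scene [257. 470.] 144 topmean [ 0.9157 -0.3582  0.0557] sidefit [nan nan] sat 116.5 hue 16.0
scene [283. 473.] 243 topmean [ 0.9361 -0.3333  0.0558] sidefit [ 0.9169 -0.3223] sat 31.0 hue 28.0
scene [160. 475.] 235 topmean [ 0.84   -0.4769  0.0555] sidefit [ 0.8588 -0.4657] sat 31.0 hue 30.0
side [381. 309.] 441 topmean [ 0.668  -0.1796  0.0482] sidefit [ 0.6688 -0.1788] sat 30.0 hue 25.0
side [
[... 2362 characters left out ...]
05 32 [0.556 0.032 0.05 ] [0.598 0.059 0.06 ] [0.58  0.049 0.056]
0.06 27 [0.557 0.028 0.06 ] [0.599 0.058 0.07 ] [0.573 0.051 0.065]
0.07 29 [0.556 0.02  0.07 ] [0.599 0.06  0.08 ] [0.572 0.052 0.076]
0.08 42 [0.557 0.018 0.08 ] [0.601 0.057 0.09 ] [0.578 0.051 0.085]
0.09 49 [0.557 0.012 0.09 ] [0.599 0.059 0.1  ] [0.576 0.05  0.095]
0.1 42 [0.558 0.007 0.1  ] [0.588 0.052 0.11 ] [0.573 0.049 0.105]
0.11 56 [ 0.558 -0.     0.11 ] [0.59  0.057 0.12 ] [0.576 0.05  0.116]
0.12 51 [ 0.557 -0.009  0.12 ] [0.601 0.007 0.129] [0.571 0.002 0.125]
0.13 27 [ 0.569 -0.026  0.132] [ 0.589 -0.008  0.14 ] [ 0.574 -0.016  0.136]
0.14 20 [ 0.571 -0.029  0.141] [ 0.589 -0.023  0.144] [ 0.58  -0.025  0.142]
```

```bash
cat > go.py <<'E'
import sys,numpy as np
from rig import bot
from scipy.spatial.transform import Rotation as Ro
s=bot.read_state()
def goto(x,y,z,yang,tilt=0):
    a=np.radians(yang);Y=np.array([np.cos(a),np.sin(a),0]);X=np.array([0,0,-1.]);Z=np.cross(X,Y)
    R=np.c_[X,Y,Z]
    t=Ro.from_matrix(R@s["tcp_rot"].T).as_rotvec()
    return ((np.array([x,y,z])-s["position"])*1000).round(1),t.round(3)
if __name__=="__main__":
    Y=s["tcp_rot"][:,1]
    print("t",round(s["time_s"],2),"pos",s["position"].round(4),"yang",np.degrees(np.arctan2(Y[1],Y[0])).round(1),"open",round(s["opening"],3),"F",s["force"].round(1),"J",s["joint_positions"].round(1))
    a=list(map(float,sys.argv[1:]))
    for i in range(0,len(a),4): print(a[i:i+4],*goto(*a[i:i+4]))
E
python3 go.py .42 .28 .33 180 .5019 -.2893 .25 200
```

```text
t 0.15 pos [0.1488 0.6064 0.1949] yang 166.2 open 0.997 F [ 0.2 -0.3  0.2] J [ 66.   30.3  82.1   0.   67.7 -10.2]
[0.42, 0.28, 0.33, 180.0] [ 271.2 -326.4  135.1] [ 0.002 -0.001  0.241]
[0.5019, -0.2893, 0.25, 200.0] [ 353.1 -895.7   55.1] [ 0.002 -0.     0.59 ]
```

Request:
send_rows(fingers=[1,1,1,1,1,1,1,1,1,1], dp=[[0,0,40],[0,0,80],[20,-20,120],[270,-325,140],[270,-325,140],[270,-325,140],[270,-325,140],[270,-325,140],[270,-325,140],[270,-325,140]], turn=[[0,0,0],[0,0,0],[0,0,0.1],[0,0,0.24],[0,0,0.24],[0,0,0.24],[0,0,0.24],[0,0,0.24],[0,0,0.24],[0,0,0.24]])

```text
time_s: 0.98
position: [0.3502, 0.3638, 0.3278]
tcp_rot: [[-0.001, -1.0, 0.0], [-0.002, 0.0, 1.0], [-1.0, 0.001, -0.002]]
force: [0.7, -0.0, 0.9]
opening: 1.003
```

```bash
python3 go.py .5019 -.2893 .25 200 .5 -.05 .3 200
```

```text
t 0.98 pos [0.3502 0.3638 0.3278] yang 180.0 open 1.003 F [ 0.7 -0.   0.9] J [ 33.4  12.8  88.2  -0.1  79.  -56.5]
[0.5019, -0.2893, 0.25, 200.0] [ 151.7 -653.1  -77.8] [ 0.002 -0.     0.35 ]
[0.5, -0.05, 0.3, 200.0] [ 149.8 -413.8  -27.8] [ 0.002 -0.     0.35 ]
```

Request:
send_rows(fingers=[1,1,1,1,1,1,1,1,1,1], dp=[[40,-10,0],[150,-413,-28],[150,-413,-28],[150,-413,-28],[150,-413,-28],[150,-413,-28],[150,-413,-28],[150,-413,-28],[150,-413,-28],[150,-413,-28]], turn=[[0,0,0.1],[0,0,0.2],[0,0,0.35],[0,0,0.35],[0,0,0.35],[0,0,0.35],[0,0,0.35],[0,0,0.35],[0,0,0.35],[0,0,0.35]])

```text
time_s: 1.82
position: [0.4871, -0.0039, 0.3029]
tcp_rot: [[-0.0, -0.94, -0.342], [-0.002, -0.342, 0.94], [-1.0, 0.001, -0.002]]
force: [0.6, 0.4, 0.1]
opening: 0.998
```

```bash
python3 go.py .5019 -.2893 .16 195
```

```text
t 1.82 pos [ 0.4871 -0.0039  0.3029] yang -160.0 open 0.998 F [0.6 0.4 0.1] J [-1.360e+01  1.240e+01  9.280e+01 -1.000e-01  7.470e+01 -1.236e+02]
[0.5019, -0.2893, 0.16, 195.0] [  14.8 -285.4 -142.9] [ 0.002 -0.    -0.088]
```

Request:
send_rows(fingers=[0.8,0.8,0.8,0.8,0.8,0.8,0.8,0.8,0.8,0.8], dp=[[15,-286,-143],[15,-286,-143],[15,-286,-143],[15,-286,-143],[15,-286,-143],[15,-286,-143],[15,-286,-143],[15,-286,-143],[15,-286,-143],[15,-286,-143]], turn=[[0,0,-0.088],[0,0,-0.088],[0,0,-0.088],[0,0,-0.088],[0,0,-0.088],[0,0,-0.088],[0,0,-0.088],[0,0,-0.088],[0,0,-0.088],[0,0,-0.088]])

```text
time_s: 2.65
position: [0.5012, -0.2909, 0.1583]
tcp_rot: [[-0.002, -0.967, -0.256], [0.001, -0.256, 0.967], [-1.0, 0.002, 0.001]]
force: [-0.8, -0.5, 0.3]
opening: 0.802
```

```bash
cat > look.py <<'E'
import sys
from rig import bot
from meas import *
tag=sys.argv[1]
st=bot.read_state();cs=[]
for n in sys.argv[2].split(","):
    if n=="wrist": st=bot.read_state()
    c=bot.capture(n);np.savez(f"{n}{tag}.npz",**c);cv2.imwrite(f"pics/{n}{tag}.png",cv2.convertScaleAbs(c["img"],alpha=1.3,beta=10))
    cs.append((n,c,st if n=="wrist" else None))
if len(sys.argv)>3: jars(cs)
E
python3 look.py 1 wrist,side,scene j; python3 go.py .5019 -.2893 .01 195
```

```text
wrist [318. 226.] 1614 topmean [ 0.501  -0.2897  0.0471] sidefit [ 0.5015 -0.2894] sat 28.0 hue 27.0
wrist [349. 317.] 911 topmean [ 0.5854 -0.2329  0.047 ] sidefit [ 0.5972 -0.2295] sat 228.0 hue 24.0
wrist [438. 314.] 443 topmean [ 0.5608 -0.1439  0.0468] sidefit [ 0.5757 -0.1421] sat 37.0 hue 17.0
wrist [288. 366.] 447 topmean [ 0.6487 -0.2826  0.0472] sidefit [nan nan] sat 178.0 hue 67.0
wrist [373. 380.] 773 topmean [ 0.6539 -0.1838  0.0461] sidefit [ 0.67   -0.1788] sat 39.0 hue 16.0
wrist [215. 392.] 118 topmean [ 0.7088 -0.352   0.0555] sidefit [ 0.7147 -0.3703] sat 40.0 hue 17.0
side [276. 252.] 122 topmean [0.5476 0.0727 0.0448] sidefit [0.5613 0.0724] sat 19.0 hue 24.0
side [331. 317.] 307 topmean [ 0.5694 -0.15    0.0484] sidefit [ 0.5741 -0.1425] sat 38.0 hue 18.0
side [399. 352.] 508 topmean [ 0.6416 -0.2852  0.0488] sidefit [ 0.6421 -0.284 ] sat 145.0 hue 65.0
side [459. 380.] 448 topmean [ 0.6981 -0.3884  0.0548] sidefit [ 0.7106 -0.3803] sat 36.0 hue 18.0
side [334. 383.] 589 topmean [ 0.5006 -0.2895  0.0488] sidefit [ 0.5008 -0.2897] sat 29.0 hue 28.0
side [274. 419
[... 504 characters left out ...]
564 topmean [ 0.6439 -0.2837  0.0488] sidefit [ 0.6434 -0.2838] sat 134.5 hue 64.0
scene [192. 393.] 525 topmean [ 0.7383 -0.3802  0.0556] sidefit [ 0.724  -0.3781] sat 41.0 hue 19.0
scene [257. 470.] 140 topmean [ 0.9157 -0.3605  0.0559] sidefit [nan nan] sat 113.0 hue 16.0
scene [283. 473.] 246 topmean [ 0.9361 -0.3341  0.0561] sidefit [ 0.9168 -0.3228] sat 30.0 hue 30.0
scene [160. 474.] 238 topmean [ 0.84   -0.476   0.0561] sidefit [ 0.8591 -0.465 ] sat 31.0 hue 30.0
t 2.8 pos [ 0.5021 -0.2888  0.1603] yang -165.0 open 0.805 F [-0.6  0.5  0.8] J [-4.090e+01  2.920e+01  9.090e+01 -1.000e-01  5.990e+01 -1.459e+02]
[0.5019, -0.2893, 0.01, 195.0] [  -0.2   -0.5 -150.3] [ 0.001 -0.    -0.   ]
```

View pics/wrist1.png

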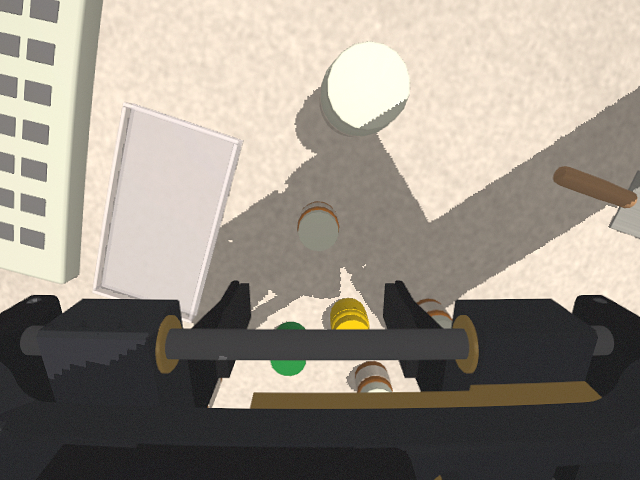

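The wrist view shows jar A centred between the fingers at (318,226). All three cameras put it at about (0.5015, -0.289), with its top at 47–49 mm. I'm descending to grip it.

Request:
send_rows(fingers=[0.8,0.8,0.8,0.8,0.8,0.8,0.8,0.3,0.3,0.3], dp=[[0,0,-40],[0,0,-80],[0,0,-110],[0,0,-130],[0,0,-145],[0,0,-150],[0,0,-150],[0,0,-150],[0,0,-150],[0,0,-150]], turn=[[0,0,0],[0,0,0],[0,0,0],[0,0,0],[0,0,0],[0,0,0],[0,0,0],[0,0,0],[0,0,0],[0,0,0]])

```text
time_s: 3.63
position: [0.5031, -0.2893, 0.0119]
tcp_rot: [[0.002, -0.966, -0.26], [-0.003, -0.26, 0.966], [-1.0, -0.001, -0.004]]
force: [-0.2, -0.9, -0.3]
opening: 0.653
```

Request:
send_rows(fingers=[0.3,0.3,0.3,0.3,0.3,0.3,0.3,0.3,0.3,0.3], dp=[[0,0,0],[0,0,0],[0,0,0],[0,0,20],[0,0,60],[0,0,100],[0,0,140],[0,0,180],[0,0,210],[0,0,210]], turn=[[0,0,0],[0,0,0],[0,0,0],[0,0,0],[0,0,0],[0,0,0],[0,0,0],[0,0,0],[0,0,0],[0,0,0]])

```text
time_s: 4.47
position: [0.5066, -0.2923, 0.2294]
tcp_rot: [[0.013, -0.966, -0.26], [-0.013, -0.26, 0.966], [-1.0, -0.01, -0.016]]
force: [0.5, -1.2, -0.6]
opening: 0.446
```

```bash
python3 go.py .499 .185 .22 254; python3 look.py 2 side
```

```text
t 4.47 pos [ 0.5066 -0.2923  0.2294] yang -164.9 open 0.446 F [ 0.5 -1.2 -0.6] J [-4.090e+01  2.450e+01  8.660e+01 -1.000e-01  6.780e+01 -1.459e+02]
[0.499, 0.185, 0.22, 254.0] [ -7.6 477.3  -9.4] [0.005 0.019 1.029]
```

View pics/side2.png

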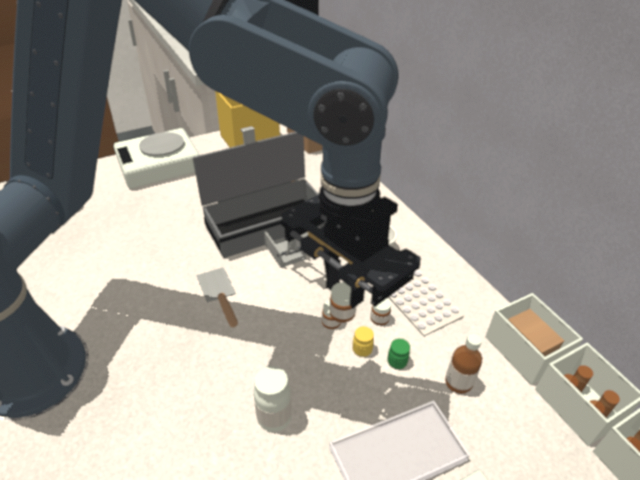

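Request:
send_rows(fingers=[0.3,0.3,0.3,0.3,0.3,0.3,0.3,0.3,0.3,0.3], dp=[[-8,477,-10],[-8,477,-10],[-8,477,-10],[-8,477,-10],[-8,477,-10],[-8,477,-10],[-8,477,-10],[-8,477,-10],[-8,477,-10],[-8,477,-10]], turn=[[0,0,0.08],[0,0,0.16],[0,0,0.24],[0,0,0.32],[0,0,0.4],[0,0,0.48],[0,0,0.56],[0,0,0.64],[0,0,0.72],[0,0,0.8]])

```text
time_s: 5.35
position: [0.4957, 0.1292, 0.2147]
tcp_rot: [[0.008, -0.483, -0.875], [-0.0, -0.875, 0.483], [-1.0, -0.004, -0.007]]
force: [0.1, -0.7, -1.1]
opening: 0.448
```

```bash
python3 go.py .5 .185 .12 254  .5 .185 .017 254
```

```text
t 5.35 pos [0.4957 0.1292 0.2147] yang -118.9 open 0.448 F [ 0.1 -0.7 -1.1] J [   2.1   19.9   97.1   -0.    62.4 -149. ]
[0.5, 0.185, 0.12, 254.0] [  4.3  55.8 -94.7] [-0.001  0.008  0.225]
[0.5, 0.185, 0.017, 254.0] [   4.3   55.8 -197.7] [-0.001  0.008  0.225]
```

Request:
send_rows(fingers=[0.3,0.3,0.3,0.3,0.3,0.3,0.3,0.3,0.3,0.3], dp=[[4,30,-5],[4,56,-30],[4,56,-60],[4,56,-90],[4,56,-110],[4,56,-110],[4,56,-110],[4,56,-110],[4,56,-110],[4,56,-110]], turn=[[-0.001,0.004,0.06],[-0.001,0.008,0.12],[-0.001,0.008,0.18],[-0.001,0.008,0.225],[-0.001,0.008,0.225],[-0.001,0.008,0.225],[-0.001,0.008,0.225],[-0.001,0.008,0.225],[-0.001,0.008,0.225],[-0.001,0.008,0.225]])

```text
time_s: 6.18
position: [0.5008, 0.1851, 0.1061]
tcp_rot: [[0.003, -0.276, -0.961], [0.0, -0.961, 0.276], [-1.0, -0.001, -0.003]]
force: [0.2, -0.2, -1.1]
opening: 0.444
```

```bash
python3 go.py .5 .185 .017 254;python3 look.py 3 side,scene,wrist
```

```text
t 6.18 pos [0.5008 0.1851 0.1061] yang -106.0 open 0.444 F [ 0.2 -0.2 -1.1] J [   8.3   30.5  100.2   -0.    49.1 -155.7]
[0.5, 0.185, 0.017, 254.0] [ -0.8  -0.1 -89.1] [-0.     0.003  0.001]
```

View pics/scene3.png

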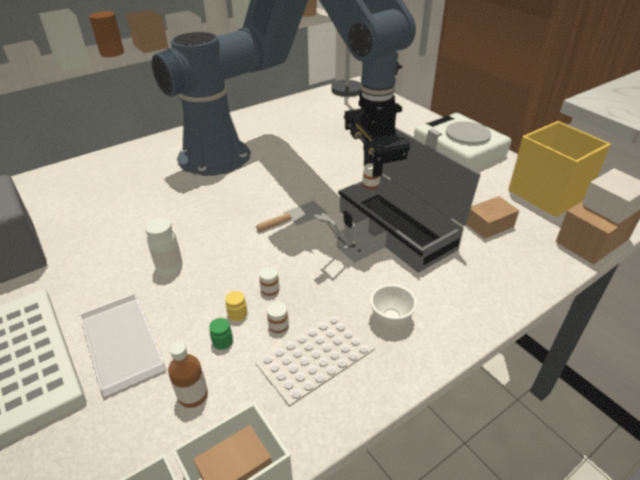

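View pics/wrist3.png

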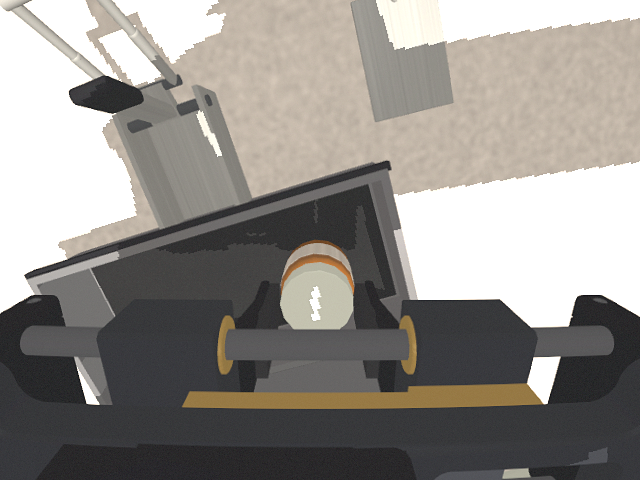

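The wrist view shows the jar at (317,290) inside the case outline. The latch is visible at top left, around (130,110). I'm lowering it.

Request:
send_rows(fingers=[0.3,0.3,0.3,0.3,0.3,0.3,0.3,0.3,0.3,0.3], dp=[[-1,0,-25],[-1,0,-45],[-1,0,-60],[-1,0,-70],[-1,0,-78],[-1,0,-84],[-1,0,-87],[-1,0,-89],[-1,0,-89],[-1,0,-89]], turn=[[0,0,0],[0,0,0],[0,0,0],[0,0,0],[0,0,0],[0,0,0],[0,0,0],[0,0,0],[0,0,0],[0,0,0]])

```text
time_s: 7.17
position: [0.4995, 0.1852, 0.0186]
tcp_rot: [[0.004, -0.276, -0.961], [0.0, -0.961, 0.276], [-1.0, -0.001, -0.003]]
force: [-3.1, -0.6, 8.3]
opening: 0.451
```

```bash
python3 go.py .5 .185 .018 254
```

```text
t 7.17 pos [0.4995 0.1852 0.0186] yang -106.0 open 0.451 F [-3.1 -0.6  8.3] J [   8.3   39.1  103.2   -0.    37.5 -155.6]
[0.5, 0.185, 0.018, 254.0] [ 0.5 -0.2 -0.6] [-0.     0.004  0.   ]
```

Contact with the floor (8 N). Releasing slightly and retracting.

Request:
send_rows(fingers=[0.6,0.6,0.6,0.6,0.6,0.6,0.6,0.6,0.6,0.6], dp=[[0,0,1],[0,0,1],[0,0,1],[0,0,1],[0,0,10],[0,0,30],[0,0,60],[0,0,100],[0,0,140],[0,-20,170]], turn=[[0,0,0],[0,0,0],[0,0,0],[0,0,0],[0,0,0],[0,0,0],[0,0,0],[0,0,0],[0,0,0],[0,0,0]])

```text
time_s: 8.0
position: [0.5005, 0.1674, 0.1923]
tcp_rot: [[0.008, -0.273, -0.962], [0.002, -0.962, 0.273], [-1.0, -0.004, -0.007]]
force: [1.0, -0.1, 0.9]
opening: 0.602
```

```bash
python3 look.py 4 wrist,side,scene j | grep -v nan; python3 go.py .5752 -.1429 .15 215
```

```text
side [381. 309.] 446 topmean [ 0.6684 -0.1797  0.0486] sidefit [ 0.669  -0.1788] sat 31.5 hue 25.5
side [330. 325.] 473 topmean [ 0.5571 -0.1702  0.0485] sidefit [ 0.5575 -0.1692] sat 30.0 hue 25.0
side [363. 340.] 499 topmean [ 0.5956 -0.2305  0.0481] sidefit [ 0.5962 -0.2298] sat 167.0 hue 22.0
side [399. 352.] 509 topmean [ 0.6417 -0.2854  0.049 ] sidefit [ 0.6422 -0.284 ] sat 149.0 hue 65.0
side [459. 380.] 455 topmean [ 0.6992 -0.39    0.056 ] sidefit [ 0.7105 -0.3799] sat 38.0 hue 18.0
side [274. 418.] 491 topmean [ 0.3773 -0.3113  0.0558] sidefit [ 0.3802 -0.2993] sat 36.0 hue 19.0
scene [253. 280.] 438 topmean [ 0.5603 -0.1712  0.0479] sidefit [ 0.5595 -0.1704] sat 38.0 hue 23.5
scene [235. 304.] 468 topmean [ 0.5996 -0.2302  0.0478] sidefit [ 0.5979 -0.2298] sat 155.0 hue 23.0
scene [277. 316.] 507 topmean [ 0.6714 -0.1803  0.0478] sidefit [ 0.6703 -0.1799] sat 34.0 hue 25.0
scene [221. 331.] 560 topmean [ 0.6444 -0.2838  0.0489] sidefit [ 0.6433 -0.2837] sat 135.0 hue 64.0
scene [192. 393.] 519 topmean [ 0.7382 -0.3813  0.0556] sidefit [ 0.724 -0.378] sat 42.0 hue 19.0
scene [283. 473.] 247 topmean [ 0.936  -0.3353  0.0559] sidefit [ 0.9169 -0.3223] sat 32.0 hue 28.0
scene [160. 474.] 242 topmean [ 0.8397 -0.4772  0.0558] sidefit [ 0.8589 -0.4664] sat 30.5 hue 30.0
t 8.15 pos [0.5015 0.1648 0.1918] yang -106.1 open 0.599 F [-1.1  0.5 -0.9] J [   6.1   22.8   96.7   -0.    59.9 -157.9]
[0.5752, -0.1429, 0.15, 215.0] [  73.7 -307.7  -41.8] [ 0.003  0.01  -0.679]
```

View pics/wrist4.png

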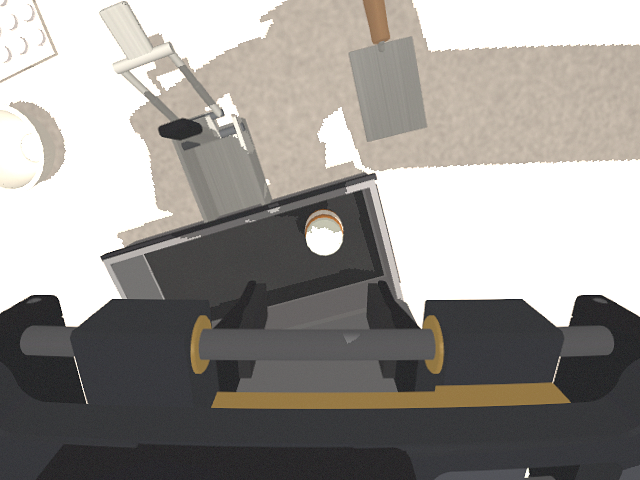

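Jar A stands in the case at wrist pixel (324,232). Jar B was knocked to (0.5585, -0.170), so I'm re-planning its grasp.

```bash
python3 go.py .5588 -.170 .16 150
```

```text
t 8.15 pos [0.5015 0.1648 0.1918] yang -106.1 open 0.599 F [-1.1  0.5 -0.9] J [   6.1   22.8   96.7   -0.    59.9 -157.9]
[0.5588, -0.17, 0.16, 150.0] [  57.3 -334.8  -31.8] [ 0.009  0.008 -1.814]
```

Request:
send_rows(fingers=[0.75,0.75,0.75,0.75,0.75,0.75,0.75,0.75,0.75,0.75], dp=[[57,-335,0],[57,-335,0],[57,-335,0],[57,-335,0],[57,-335,0],[57,-335,-20],[57,-335,-30],[57,-335,-30],[57,-335,-30],[57,-335,-30]], turn=[[0.01,0.01,-0.12],[0.01,0.01,-0.24],[0.01,0.01,-0.36],[0.01,0.01,-0.48],[0.01,0.01,-0.6],[0,0.01,-0.72],[0,0.01,-0.84],[0,0.01,-0.96],[0,0.01,-1.08],[0,0.01,-1.2]])

```text
time_s: 8.98
position: [0.5576, -0.1733, 0.1587]
tcp_rot: [[-0.007, -0.997, -0.079], [-0.003, -0.079, 0.997], [-1.0, 0.007, -0.002]]
force: [0.3, 0.6, 0.5]
opening: 0.752
```

```bash
python3 go.py .5588 -.170 .12 150
```

```text
t 8.98 pos [ 0.5576 -0.1733  0.1587] yang -175.4 open 0.752 F [0.3 0.6 0.5] J [ -28.    29.8   90.    -0.4   60.5 -122.4]
[0.5588, -0.17, 0.12, 150.0] [  1.2   3.3 -38.7] [ 0.001 -0.007 -0.603]
```

Request:
send_rows(fingers=[0.75,0.75,0.75,0.75,0.75,0.75,0.75], dp=[[1,3,-39],[1,3,-39],[1,3,-39],[1,3,-39],[1,3,-39],[1,3,-39],[1,3,-39]], turn=[[0,-0.007,-0.603],[0,-0.007,-0.603],[0,-0.007,-0.603],[0,-0.007,-0.603],[0,-0.007,-0.603],[0,-0.007,-0.603],[0,-0.007,-0.603]])

```text
time_s: 9.57
position: [0.5577, -0.1695, 0.1183]
tcp_rot: [[-0.003, -0.868, 0.497], [0.001, 0.497, 0.868], [-1.0, 0.003, -0.001]]
force: [0.9, 0.6, 0.2]
opening: 0.752
```

```bash
python3 look.py 5 wrist j | grep -v nan; python3 go.py .5588 -.17 .01 150
```

```text
wrist [101. 127.] 2416 topmean [ 0.3977 -0.267   0.0554] sidefit [ 0.3899 -0.2777] sat 38.0 hue 17.0
wrist [618. 147.] 378 topmean [0.611  0.0748 0.0429] sidefit [0.6291 0.0827] sat 21.0 hue 21.0
wrist [317. 239.] 2120 topmean [ 0.5578 -0.1691  0.0471] sidefit [ 0.5583 -0.1694] sat 29.0 hue 28.0
wrist [280. 305.] 1994 topmean [ 0.5949 -0.2282  0.047 ] sidefit [ 0.5968 -0.2294] sat 222.0 hue 24.0
wrist [256. 375.] 1255 topmean [ 0.6397 -0.2824  0.0469] sidefit [ 0.6424 -0.2848] sat 165.0 hue 67.0
t 9.62 pos [ 0.5579 -0.1697  0.1186] yang 150.2 open 0.751 F [ 0.2 -0.3  1.3] J [-27.9  32.7  92.2  -0.   55.2 -88. ]
[0.5588, -0.17, 0.01, 150.0] [   0.9   -0.3 -108.6] [-0.001 -0.003 -0.003]
```

View pics/wrist5.png

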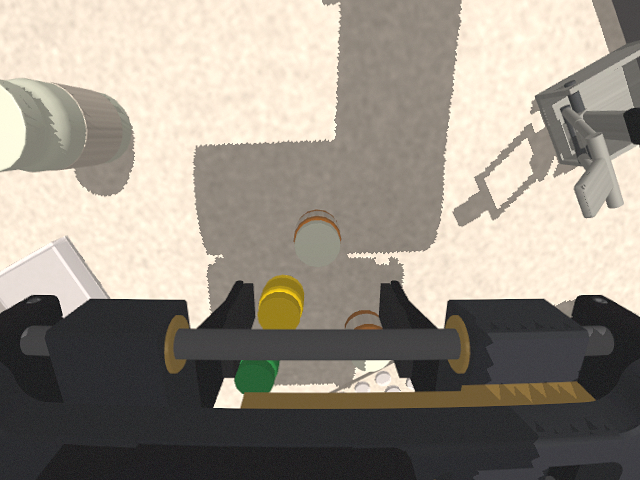

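Jar B is centred at (317,239), and the yellow decoy at (280,305) is clear of the finger line. Descending to grasp.

Request:
send_rows(fingers=[0.75,0.75,0.75,0.75,0.75,0.75,0.3,0.3,0.3,0.3], dp=[[0,0,-40],[0,0,-70],[0,0,-90],[0,0,-102],[0,0,-108],[0,0,-108],[0,0,-108],[0,0,-108],[0,0,-108],[0,0,-108]], turn=[[0,0,0],[0,0,0],[0,0,0],[0,0,0],[0,0,0],[0,0,0],[0,0,0],[0,0,0],[0,0,0],[0,0,0]])

```text
time_s: 10.45
position: [0.5587, -0.1701, 0.0118]
tcp_rot: [[-0.001, -0.868, 0.497], [-0.0, 0.497, 0.868], [-1.0, 0.0, -0.001]]
force: [-0.8, -0.3, -0.5]
opening: 0.531
```

Request:
send_rows(fingers=[0.3,0.3,0.3,0.3,0.3,0.3,0.3,0.3,0.3,0.3], dp=[[0,0,0],[0,0,0],[0,0,0],[0,0,20],[0,0,60],[0,0,100],[0,0,140],[0,0,180],[0,0,210],[0,0,210]], turn=[[0,0,0],[0,0,0],[0,0,0],[0,0,0],[0,0,0],[0,0,0],[0,0,0],[0,0,0.1],[0,0,0.2],[0,0,0.3]])

```text
time_s: 11.28
position: [0.5628, -0.172, 0.2295]
tcp_rot: [[0.013, -0.977, 0.214], [-0.007, 0.213, 0.977], [-1.0, -0.014, -0.005]]
force: [0.3, 0.2, -0.6]
opening: 0.44
```

```bash
python3 go.py .578 .185 .22 254
```

```text
t 11.28 pos [ 0.5628 -0.172   0.2295] yang 167.7 open 0.44 F [ 0.3  0.2 -0.6] J [ -27.8   24.9   85.9   -0.    68.4 -105.5]
[0.578, 0.185, 0.22, 254.0] [ 15.2 357.   -9.5] [-0.004  0.016  1.507]
```

Request:
send_rows(fingers=[0.3,0.3,0.3,0.3,0.3,0.3,0.3,0.3,0.3,0.3], dp=[[15,40,-5],[15,80,-10],[15,120,-10],[15,160,-10],[15,200,-10],[15,240,-10],[15,280,-10],[15,320,-10],[15,357,-10],[15,357,-10]], turn=[[0,0,0.11],[0,0,0.22],[0,0,0.33],[0,0,0.44],[0,0,0.55],[0,0,0.66],[0,0,0.77],[0,0,0.88],[0,0,0.99],[0,0,1.1]])

```text
time_s: 12.12
position: [0.5765, 0.192, 0.2193]
tcp_rot: [[0.012, -0.624, -0.781], [0.012, -0.781, 0.624], [-1.0, -0.017, -0.002]]
force: [-0.2, -1.5, -0.5]
opening: 0.447
```

```bash
python3 go.py .578 .185 .1 254
```

```text
t 12.12 pos [0.5765 0.192  0.2193] yang -128.6 open 0.447 F [-0.2 -1.5 -0.5] J [   7.6   27.    83.9    0.6   68.3 -134. ]
[0.578, 0.185, 0.1, 254.0] [   1.5   -7.  -119.3] [-0.014  0.009  0.395]
```

Request:
send_rows(fingers=[0.3,0.3,0.3,0.3,0.3,0.3,0.3,0.3,0.3,0.3], dp=[[1,-7,-10],[1,-7,-20],[1,-7,-40],[1,-7,-70],[1,-7,-100],[1,-7,-119],[1,-7,-119],[1,-7,-119],[1,-7,-119],[1,-7,-119]], turn=[[-0.007,0.005,0.12],[-0.014,0.009,0.24],[-0.014,0.009,0.36],[-0.014,0.009,0.395],[-0.014,0.009,0.395],[-0.014,0.009,0.395],[-0.014,0.009,0.395],[-0.014,0.009,0.395],[-0.014,0.009,0.395],[-0.014,0.009,0.395]])

```text
time_s: 12.95
position: [0.579, 0.1852, 0.1022]
tcp_rot: [[0.004, -0.276, -0.961], [0.001, -0.961, 0.276], [-1.0, -0.002, -0.004]]
force: [-0.3, -0.1, -0.9]
opening: 0.449
```

```bash
python3 go.py .578 .185 .019 254; python3 look.py 6 wrist
```

```text
t 12.95 pos [0.579  0.1852 0.1022] yang -106.0 open 0.449 F [-0.3 -0.1 -0.9] J [   7.2   35.5   89.6    0.    54.7 -156.8]
[0.578, 0.185, 0.019, 254.0] [ -1.   -0.2 -83.2] [-0.001  0.004  0.   ]
```

View pics/wrist6.png

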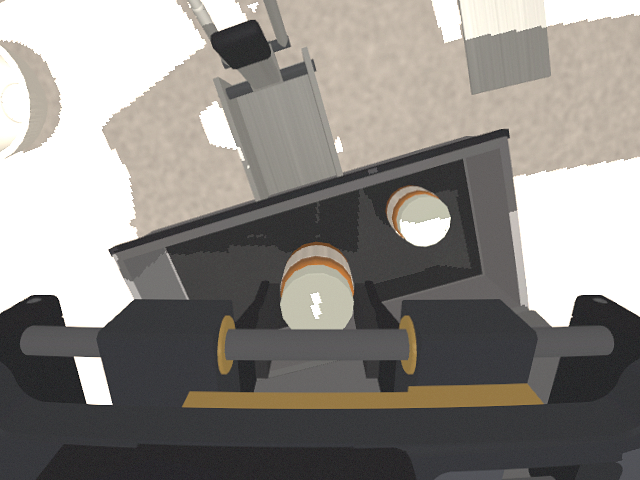

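Jar B hangs over the case at (317,290). Jar A at (420,218) is clear of the finger. Lowering and releasing.

Request:
send_rows(fingers=[0.3,0.3,0.3,0.3,0.3,0.3,0.3,0.3,0.3,0.3], dp=[[-1,0,-25],[-1,0,-45],[-1,0,-60],[-1,0,-70],[-1,0,-76],[-1,0,-80],[-1,0,-82],[-1,0,-84],[-1,0,-84],[-1,0,-84]], turn=[[0,0,0],[0,0,0],[0,0,0],[0,0,0],[0,0,0],[0,0,0],[0,0,0],[0,0,0],[0,0,0],[0,0,0]])

```text
time_s: 13.83
position: [0.5784, 0.1853, 0.0188]
tcp_rot: [[0.005, -0.276, -0.961], [0.001, -0.961, 0.276], [-1.0, -0.002, -0.005]]
force: [-0.1, 0.7, -0.7]
opening: 0.448
```

Request:
send_rows(fingers=[0.6,0.6,0.6,0.6,0.6,0.6,0.6,0.6,0.6,0.6], dp=[[0,0,1],[0,0,1],[0,0,1],[0,0,1],[0,0,10],[0,0,30],[0,0,60],[0,0,100],[0,0,140],[0,-20,170]], turn=[[0,0,0],[0,0,0],[0,0,0],[0,0,0],[0,0,0],[0,0,0],[0,0,0],[0,0,0],[0,0,0],[0,0,0]])

```text
time_s: 14.67
position: [0.5793, 0.168, 0.1929]
tcp_rot: [[0.01, -0.273, -0.962], [0.003, -0.962, 0.273], [-1.0, -0.006, -0.009]]
force: [0.7, 0.1, 1.3]
opening: 0.603
```

```bash
python3 look.py 7 wrist,side,scene j | grep -v nan; python3 go.py .67 -.1793 .16 200
```

```text
side [381. 309.] 446 topmean [ 0.668  -0.1803  0.0484] sidefit [ 0.6688 -0.1791] sat 31.0 hue 25.0
side [363. 340.] 505 topmean [ 0.5958 -0.2303  0.0481] sidefit [ 0.5963 -0.2299] sat 167.0 hue 22.0
side [399. 352.] 507 topmean [ 0.6417 -0.2854  0.049 ] sidefit [ 0.6422 -0.2838] sat 149.0 hue 65.0
side [459. 380.] 451 topmean [ 0.6988 -0.3888  0.0557] sidefit [ 0.7106 -0.3802] sat 37.0 hue 18.0
side [274. 419.] 488 topmean [ 0.3757 -0.3116  0.0555] sidefit [ 0.3801 -0.2992] sat 36.0 hue 19.0
scene [235. 304.] 467 topmean [ 0.5992 -0.2303  0.0478] sidefit [ 0.5978 -0.2298] sat 155.0 hue 23.0
scene [277. 316.] 508 topmean [ 0.6714 -0.18    0.0479] sidefit [ 0.6703 -0.18  ] sat 34.0 hue 25.0
scene [220. 331.] 561 topmean [ 0.6443 -0.2837  0.0488] sidefit [ 0.6433 -0.2838] sat 136.0 hue 64.0
scene [192. 393.] 509 topmean [ 0.7386 -0.3794  0.0549] sidefit [ 0.7238 -0.3778] sat 42.0 hue 19.0
scene [283. 473.] 243 topmean [ 0.936  -0.3334  0.0552] sidefit [ 0.9169 -0.322 ] sat 32.0 hue 28.0
scene [160. 475.] 233 topmean [ 0.8399 -0.4755  0.0554] sidefit [ 0.8592 -0.4647] sat 32.0 hue 30.0
t 14.82 pos [0.5807 0.1647 0.1928] yang -106.1 open 0.603 F [-0.3 -0.4 -1.1] J [   5.2   28.4   86.1    0.    64.8 -158.7]
[0.67, -0.1793, 0.16, 200.0] [  89.3 -344.   -32.8] [ 0.005  0.013 -0.941]
```

View pics/wrist7.png

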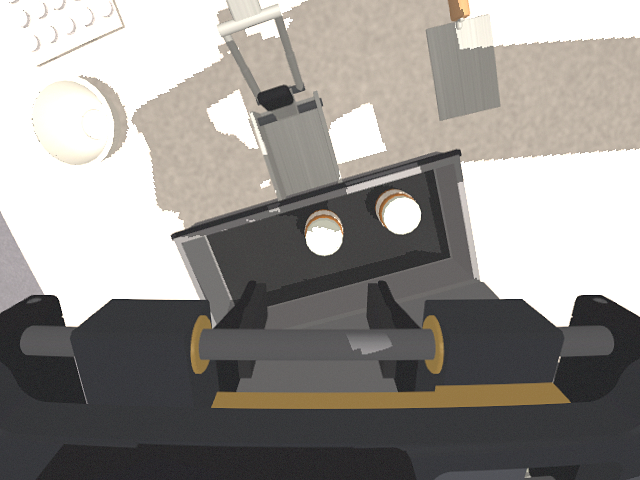

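Two jars stand in the case, at (324,232) and (400,212). Going for jar C at (0.670, -0.1795).

Request:
send_rows(fingers=[0.75,0.75,0.75,0.75,0.75,0.75,0.75,0.75,0.75,0.75], dp=[[89,-344,0],[89,-344,0],[89,-344,0],[89,-344,0],[89,-344,0],[89,-344,0],[89,-344,-30],[89,-344,-60],[89,-344,-60],[89,-344,-60]], turn=[[0.005,0.013,-0.12],[0.005,0.013,-0.24],[0.005,0.013,-0.36],[0.005,0.013,-0.48],[0.005,0.013,-0.6],[0.005,0.013,-0.72],[0.005,0.013,-0.84],[0.005,0.013,-0.941],[0.005,0.013,-0.941],[0.005,0.013,-0.941]])

```text
time_s: 15.65
position: [0.6669, -0.1847, 0.1255]
tcp_rot: [[-0.009, -0.941, -0.337], [0.001, -0.337, 0.942], [-1.0, 0.008, 0.004]]
force: [-0.9, 1.2, -0.4]
opening: 0.749
```

```bash
python3 look.py 8 wrist j | grep -v nan; python3 go.py .67 -.1795 .01 200
```

```text
wrist [292. 138.] 2086 topmean [ 0.5968 -0.2295  0.0471] sidefit [ 0.5971 -0.2295] sat 211.0 hue 24.0
wrist [211. 169.] 2381 topmean [ 0.6418 -0.2837  0.0471] sidefit [ 0.6421 -0.2838] sat 171.0 hue 66.0
wrist [103. 210.] 1883 topmean [ 0.7027 -0.36    0.0559] sidefit [ 0.712 -0.371] sat 39.0 hue 17.0
wrist [321. 241.] 2005 topmean [ 0.6689 -0.1792  0.0471] sidefit [ 0.6694 -0.179 ] sat 28.0 hue 28.0
t 15.7 pos [ 0.6668 -0.1814  0.1274] yang -160.2 open 0.752 F [-0.6  1.  -0.3] J [ -24.5   39.8   74.7   -0.    66.  -134.2]
[0.67, -0.1795, 0.01, 200.0] [   3.2    1.9 -117.4] [-0.004 -0.009  0.004]
```

View pics/wrist8.png

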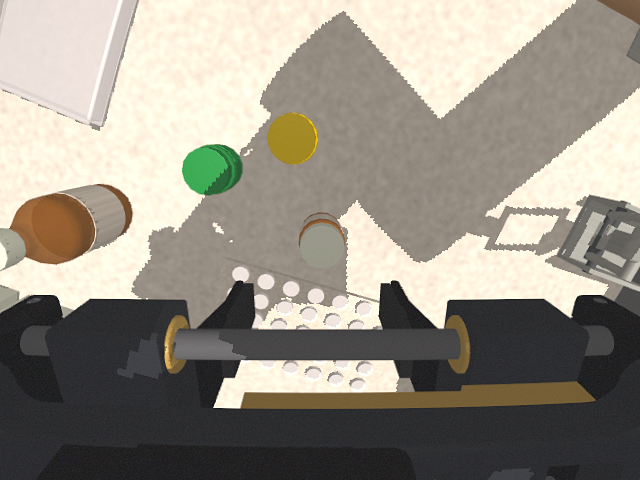

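Jar C sits at (321,241), centred, with nothing in the finger line.

Request:
send_rows(fingers=[0.75,0.75,0.75,0.75,0.75,0.75,0.75,0.3,0.3,0.3], dp=[[3,2,-30],[3,2,-65],[3,2,-90],[3,2,-105],[3,2,-114],[3,2,-117],[3,2,-117],[3,2,-117],[3,2,-117],[3,2,-117]], turn=[[-0.004,-0.009,0],[-0.004,-0.009,0],[-0.004,-0.009,0],[-0.004,-0.009,0],[-0.004,-0.009,0],[-0.004,-0.009,0],[-0.004,-0.009,0],[-0.004,-0.009,0],[-0.004,-0.009,0],[-0.004,-0.009,0]])

```text
time_s: 16.53
position: [0.6709, -0.1797, 0.0121]
tcp_rot: [[0.003, -0.941, -0.338], [-0.001, -0.338, 0.941], [-1.0, -0.002, -0.002]]
force: [-0.7, -0.5, 0.0]
opening: 0.604
```

Request:
send_rows(fingers=[0.3,0.3,0.3,0.3,0.3,0.3,0.3,0.3,0.3,0.3], dp=[[0,0,0],[0,0,0],[0,0,0],[0,0,0],[0,0,20],[0,0,60],[0,0,100],[0,0,140],[0,0,180],[0,0,210]], turn=[[0,0,0],[0,0,0],[0,0,0],[0,0,0],[0,0,0],[0,0,0],[0,0,0],[0,0,0],[0,0,0],[0,0,0]])

```text
time_s: 17.37
position: [0.6716, -0.1801, 0.2257]
tcp_rot: [[0.006, -0.941, -0.338], [-0.003, -0.338, 0.941], [-1.0, -0.005, -0.005]]
force: [0.6, 0.4, -1.4]
opening: 0.443
```

```bash
python3 go.py .656 .185 .22 252
```

```text
t 17.37 pos [ 0.6716 -0.1801  0.2257] yang -160.2 open 0.443 F [ 0.6  0.4 -1.4] J [ -24.2   34.2   69.4   -0.    76.  -134. ]
[0.656, 0.185, 0.22, 252.0] [-15.6 365.1  -5.7] [0.    0.007 0.912]
```

Request:
send_rows(fingers=[0.3,0.3,0.3,0.3,0.3,0.3,0.3,0.3,0.3,0.3], dp=[[-15,40,-5],[-15,80,-5],[-15,120,-5],[-15,160,-5],[-15,200,-5],[-15,240,-5],[-15,280,-5],[-15,320,-5],[-15,365,-5],[-15,365,-15]], turn=[[0,0,0.09],[0,0,0.18],[0,0,0.27],[0,0,0.36],[0,0,0.45],[0,0,0.54],[0,0,0.63],[0,0,0.72],[0,0,0.81],[0,0,0.9]])

```text
time_s: 18.2
position: [0.6567, 0.1931, 0.2122]
tcp_rot: [[0.01, -0.31, -0.951], [0.008, -0.951, 0.31], [-1.0, -0.011, -0.007]]
force: [0.4, 0.7, -0.8]
opening: 0.445
```

```bash
python3 go.py .656 .185 .1 252
```

```text
t 18.2 pos [0.6567 0.1931 0.2122] yang -108.0 open 0.445 F [ 0.4  0.7 -0.8] J [   6.9   33.8   72.4    0.4   73.2 -155.2]
[0.656, 0.185, 0.1, 252.0] [  -0.7   -8.1 -112.2] [-0.008  0.01   0.001]
```

Request:
send_rows(fingers=[0.3,0.3,0.3,0.3,0.3,0.3,0.3,0.3,0.3,0.3], dp=[[-1,-8,-30],[-1,-8,-60],[-1,-8,-90],[-1,-8,-112],[-1,-8,-112],[-1,-8,-112],[-1,-8,-112],[-1,-8,-112],[-1,-8,-112],[-1,-8,-112]], turn=[[-0.008,0.01,0],[-0.008,0.01,0],[-0.008,0.01,0],[-0.008,0.01,0],[-0.008,0.01,0],[-0.008,0.01,0],[-0.008,0.01,0],[-0.008,0.01,0],[-0.008,0.01,0],[-0.008,0.01,0]])

```text
time_s: 19.03
position: [0.6568, 0.1852, 0.102]
tcp_rot: [[0.003, -0.31, -0.951], [0.0, -0.951, 0.31], [-1.0, -0.001, -0.003]]
force: [-0.8, -0.2, -0.5]
opening: 0.449
```

```bash
python3 go.py .656 .185 .018 252; python3 look.py 9 wrist
```

```text
t 19.03 pos [0.6568 0.1852 0.102 ] yang -108.0 open 0.449 F [-0.8 -0.2 -0.5] J [   6.4   40.5   77.9   -0.    61.4 -155.6]
[0.656, 0.185, 0.018, 252.0] [ -0.8  -0.2 -84. ] [-0.     0.003  0.001]
```

View pics/wrist9.png

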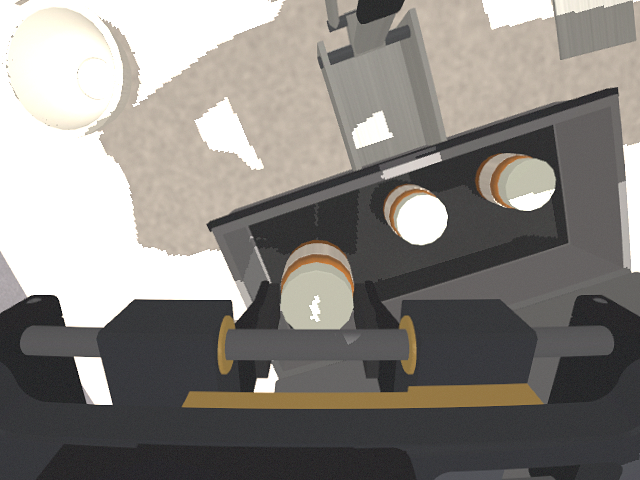

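Request:
send_rows(fingers=[0.3,0.3,0.3,0.3,0.3,0.3,0.3,0.3,0.3,0.3], dp=[[-1,0,-25],[-1,0,-45],[-1,0,-60],[-1,0,-70],[-1,0,-76],[-1,0,-80],[-1,0,-82],[-1,0,-84],[-1,0,-84],[-1,0,-84]], turn=[[0,0,0],[0,0,0],[0,0,0],[0,0,0],[0,0,0],[0,0,0],[0,0,0],[0,0,0],[0,0,0],[0,0,0]])

```text
time_s: 19.92
position: [0.6561, 0.1853, 0.0192]
tcp_rot: [[0.004, -0.31, -0.951], [0.0, -0.951, 0.31], [-1.0, -0.002, -0.004]]
force: [-1.4, 0.4, 4.1]
opening: 0.445
```

Request:
send_rows(fingers=[0.6,0.6,0.6,0.6,0.6,0.6,0.6,0.6,0.6,0.6], dp=[[0,0,1],[0,0,1],[0,0,1],[0,0,1],[0,0,10],[0,0,30],[0,0,60],[0,0,100],[0,0,140],[0,-20,170]], turn=[[0,0,0],[0,0,0],[0,0,0],[0,0,0],[0,0,0],[0,0,0],[0,0,0],[0,0,0],[0,0,0],[0,0,0]])

```text
time_s: 20.75
position: [0.6571, 0.1685, 0.1934]
tcp_rot: [[0.009, -0.306, -0.952], [0.003, -0.952, 0.306], [-1.0, -0.005, -0.008]]
force: [1.1, 0.3, 0.3]
opening: 0.596
```

```bash
python3 look.py 10 wrist,side,scene j|grep scene; python3 - <<'E'
import sys
from h import *
from rig import bot
st=bot.read_state();c=load("wrist10.npz");P=cloud(c,st);m=c["z_map"]>0
# case features from wrist
w=P[m]
lat=w[(w[:,0]>.5)&(w[:,0]<.66)&(w[:,1]>-.06)&(w[:,1]<.13)&(w[:,2]>.03)]
for z in np.arange(.03,.16,.01):
    s=lat[(lat[:,2]>=z)&(lat[:,2]<z+.01)]
    if len(s): print(round(z,3),len(s),s.min(0).round(3),s.max(0).round(3),np.median(s,0).round(3))
rim=w[(w[:,2]>.058)&(w[:,2]<.07)&(w[:,1]<.25)&(w[:,1]>.12)&(w[:,0]>.5)&(w[:,0]<.64)]
print("front rim",np.percentile(rim,[2,50,98],axis=0).round(4))
E
python3 go.py
```

```text
scene [235. 304.] 466 topmean [ 0.5989 -0.2306  0.0479] sidefit [ 0.5979 -0.2299] sat 154.0 hue 23.0
scene [221. 331.] 560 topmean [ 0.644  -0.2841  0.0486] sidefit [ 0.6434 -0.2837] sat 136.0 hue 64.0
scene [192. 393.] 518 topmean [ 0.7381 -0.3798  0.0554] sidefit [ 0.7239 -0.3781] sat 42.0 hue 19.0
scene [257. 470.] 148 topmean [ 0.9157 -0.3604  0.056 ] sidefit [nan nan] sat 114.0 hue 16.0
scene [283. 473.] 241 topmean [ 0.936  -0.3343  0.0557] sidefit [ 0.9557 -0.3229] sat 32.0 hue 28.0
scene [160. 475.] 233 topmean [ 0.84   -0.4777  0.0554] sidefit [ 0.8592 -0.465 ] sat 32.0 hue 28.0
0.03 713 [0.552 0.045 0.03 ] [0.617 0.13  0.04 ] [0.568 0.06  0.035]
0.04 1172 [0.548 0.035 0.04 ] [0.615 0.13  0.05 ] [0.59  0.075 0.043]
0.05 161 [0.56 0.03 0.05] [0.604 0.059 0.06 ] [0.591 0.038 0.055]
0.06 209 [0.56  0.026 0.06 ] [0.605 0.059 0.07 ] [0.583 0.033 0.065]
0.07 236 [0.56 0.02 0.07] [0.605 0.058 0.08 ] [0.584 0.027 0.075]
0.08 248 [0.561 0.015 0.08 ] [0.604 0.057 0.09 ] [0.583 0.022 0.085]
0.09 291 [0.561 0.01  0.09 ] [0.604 0.056 0.1  ] [0.583 0.017 0.095]
0.1 264 [0.561 0.005 0.1  ] [0.604 0.055 0.11 ] [0.593 0.013 0.104]
0.11 567 [0.569 0.002 0.11 ] [0.604 0.054 0.12 ] [0.584 0.049 0.116]
0.12 2 [0.603 0.004 0.12 ] [0.604 0.004 0.121] [0.604 0.004 0.121]
front rim [[0.5027 0.1329 0.0594]
 [0.5688 0.1376 0.0634]
 [0.6371 0.1429 0.0656]]
t 20.9 pos [0.6587 0.1645 0.1938] yang -108.1 open 0.602 F [-0.5 -0.1 -0.9] J [   4.6   34.3   74.4   -0.    70.5 -157.3]
```

View pics/wrist10.png

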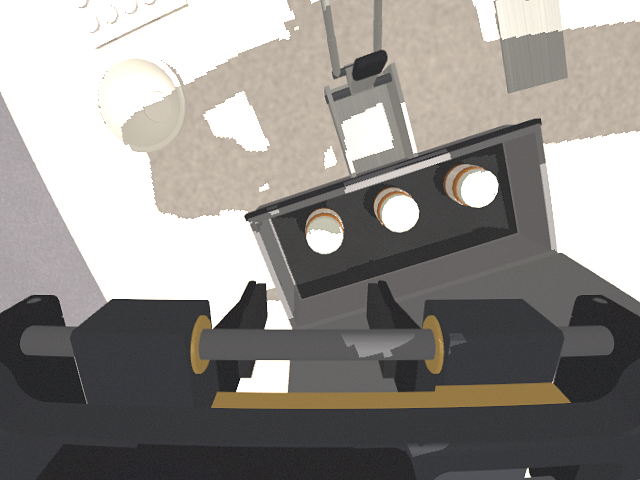

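All three jars stand in the case at (324,232), (397,210) and (472,186). Next is the lid: I'll close the fingers, rise, turn the wrist to yang 90 and go over behind the lid.

Request:
send_rows(fingers=[0,0,0,0,0,0,0,0,0,0], dp=[[0,-10,40],[0,-20,80],[-30,-30,120],[-80,-30,140],[-100,-30,140],[-100,-30,140],[-100,-30,140],[-100,-30,140],[-100,-30,140],[-100,-30,140]], turn=[[0,0,-0.12],[0,0,-0.24],[0,0,-0.36],[0,0,-0.48],[0,0,-0.6],[0,0,-0.72],[0,0,-0.84],[0,0,-0.96],[0,0,-1.08],[0,0,-1.2]])

```text
time_s: 21.73
position: [0.5574, 0.1348, 0.3322]
tcp_rot: [[0.002, -0.999, -0.049], [-0.011, -0.049, 0.999], [-1.0, -0.001, -0.012]]
force: [1.2, 0.3, 0.1]
opening: 0.017
```

```bash
python3 go.py .51 .365 .33 91
```

```text
t 21.73 pos [0.5574 0.1348 0.3322] yang -177.2 open 0.017 F [1.2 0.3 0.1] J [  2.8  18.9  78.9  -0.7  82.2 -89.9]
[0.51, 0.365, 0.33, 91.0] [-47.4 230.2  -2.2] [ 0.01  -0.008 -1.602]
```

Request:
send_rows(fingers=[0,0,0,0,0,0,0,0,0,0], dp=[[-5,20,0],[-10,45,0],[-20,70,0],[-30,95,0],[-40,120,0],[-47,145,0],[-47,170,0],[-47,190,0],[-47,210,0],[-47,230,0]], turn=[[0,0,-0.12],[0,0,-0.24],[0,0,-0.36],[0,0,-0.48],[0,0,-0.6],[0,0,-0.72],[0,0,-0.84],[0,0,-0.96],[0,0,-1.08],[0,0,-1.2]])

```text
time_s: 22.57
position: [0.5091, 0.3659, 0.3302]
tcp_rot: [[-0.014, -0.403, 0.915], [-0.007, 0.915, 0.403], [-1.0, -0.001, -0.016]]
force: [-0.6, 0.1, -0.3]
opening: 0.006
```

```bash
python3 go.py .51 .345 .185 91;python3 look.py 11 scene
```

```text
t 22.57 pos [0.5091 0.3659 0.3302] yang 113.7 open 0.006 F [-0.6  0.1 -0.3] J [25.5 24.3 70.7 -0.  85.9  1.8]
[0.51, 0.345, 0.185, 91.0] [   0.9  -20.9 -145.2] [ 0.004 -0.015 -0.397]
```

View pics/scene11.png

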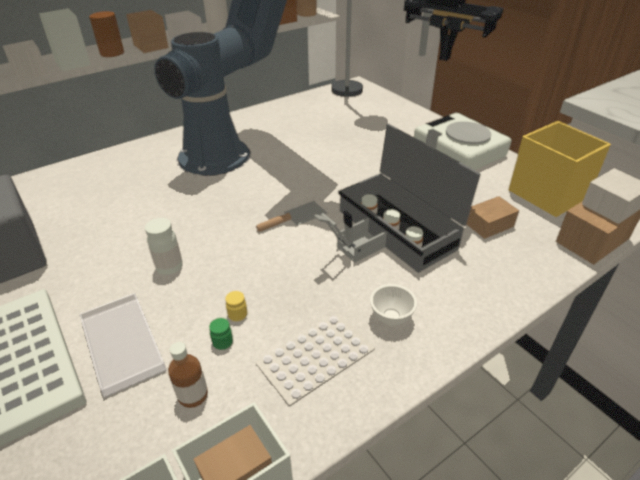

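The scene view shows three jars upright in the case at (370,203), (392,217) and (414,235), and the gripper above and behind the lid. Descending.

Request:
send_rows(fingers=[0,0,0,0,0,0,0,0,0,0], dp=[[1,0,-20],[1,0,-50],[1,0,-80],[1,0,-110],[1,0,-130],[1,0,-145],[1,-10,-145],[1,-20,-145],[1,-20,-145],[1,-20,-145]], turn=[[0,-0.015,-0.1],[0,-0.015,-0.2],[0,-0.015,-0.3],[0,-0.015,-0.397],[0,-0.015,-0.397],[0,-0.015,-0.397],[0,-0.015,-0.397],[0,-0.015,-0.397],[0,-0.015,-0.397],[0,-0.015,-0.397]])

```text
time_s: 23.45
position: [0.5109, 0.3491, 0.1864]
tcp_rot: [[0.003, -0.014, 1.0], [0.0, 1.0, 0.014], [-1.0, 0.0, 0.003]]
force: [-1.3, 0.4, 0.6]
opening: 0.008
```

```bash
python3 - <<'E'
import numpy as np
# tip path: hinge (y .268,z .069); finger lower corner in contact at r on outer face (offset 4)
from go import s,goto
for th in [95,85,75,65,55,45,35,25,15,8,2,-2]:
    t=np.radians(th);r=.112
    # lid dir (y,z)=(-cos,sin); outer normal (y,z)=(sin,cos)
    c=np.array([.268,.069])+r*np.array([-np.cos(t),np.sin(t)])+.004*np.array([np.sin(t),np.cos(t)])
    # finger box half .0095 wide, bottom at tcp: contact at -y side bottom corner -> center +.0095
    print(th,(c+[.0095,0]).round(4),"dp",goto(.51,c[0]+.0095,c[1],91)[0])
E
python3 go.py
```

```text
95 [0.2912 0.1802] dp [ -0.9 -57.8  -6.2]
85 [0.2717 0.1809] dp [ -0.9 -77.3  -5.5]
75 [0.2524 0.1782] dp [ -0.9 -96.7  -8.2]
65 [0.2338 0.1722] dp [  -0.9 -115.3  -14.2]
55 [0.2165 0.163 ] dp [  -0.9 -132.5  -23.4]
45 [0.2011 0.151 ] dp [  -0.9 -147.9  -35.4]
35 [0.188  0.1365] dp [  -0.9 -161.   -49.9]
25 [0.1777 0.12  ] dp [  -0.9 -171.4  -66.4]
15 [0.1704 0.1019] dp [  -0.9 -178.7  -84.5]
8 [0.1671 0.0885] dp [  -0.9 -181.9  -97.9]
2 [0.1657 0.0769] dp [  -0.9 -183.4 -109.5]
-2 [0.1654 0.0691] dp [  -0.9 -183.6 -117.3]
t 23.45 pos [0.5109 0.3491 0.1864] yang 90.8 open 0.008 F [-1.3  0.4  0.6] J [24.  30.3 83.7 -0.1 65.9 23.3]
```

Request:
send_rows(fingers=[0,0,0,0,0,0,0,0,0,0], dp=[[0,-25,-6],[0,-45,-6],[0,-58,-6],[0,-67,-5],[0,-77,-5],[0,-87,-6],[0,-97,-8],[0,-106,-11],[0,-115,-14],[0,-115,-14]], turn=[[0,0,0],[0,0,0],[0,0,0],[0,0,0],[0,0,0],[0,0,0],[0,0,0],[0,0,0],[0,0,0],[0,0,0]])

```text
time_s: 24.28
position: [0.5102, 0.2323, 0.1714]
tcp_rot: [[0.001, -0.012, 1.0], [-0.001, 1.0, 0.012], [-1.0, -0.001, 0.001]]
force: [-0.1, 0.5, 0.1]
opening: 0.005
```

```bash
python3 go.py;python3 look.py 12 scene
```

```text
t 24.28 pos [0.5102 0.2323 0.1714] yang 90.7 open 0.005 F [-0.1  0.5  0.1] J [13.1 27.  92.9 -0.1 60.  12.4]
```

View pics/scene12.png

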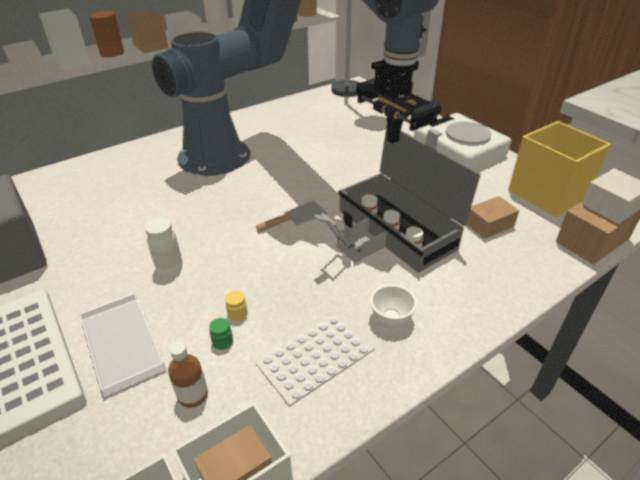

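```bash
python3 - <<'E'
from h import *
c=load("scene12.npz");print(proj(c,[.51,.232,.171]))
P=cloud(c);m=c["z_map"]>0;w=P[m]
l=w[(w[:,0]>.58)&(w[:,0]<.72)&(w[:,1]>.1)&(w[:,1]<.4)&(w[:,2]>.09)&(w[:,2]<.26)]
for z in np.arange(.09,.26,.02):
    s=l[(l[:,2]>=z)&(l[:,2]<z+.02)]
    if len(s):print(z.round(2),len(s),s[:,1].min().round(3),np.median(s[:,1]).round(3),s[:,1].max().round(3))
E
```

```text
[[391.21883601 151.53399723]]
0.09 421 0.266 0.271 0.28
0.11 421 0.268 0.273 0.279
0.13 443 0.27 0.274 0.28
0.15 463 0.272 0.276 0.283
0.17 460 0.273 0.278 0.287
0.19 350 0.275 0.28 0.288
0.21 57 0.28 0.284 0.301
0.23 35 0.28 0.289 0.301
```

```bash
python3 look.py 13 side,wrist,scene; python3 go.py; python3 - <<'E'
from h import *
for k in (11,12,13):
  c=load(f"scene{k}.npz")
  P=cloud(c);m=c["z_map"]>0;w=P[m]
  l=w[(w[:,0]>.45)&(w[:,0]<.72)&(w[:,1]>.08)&(w[:,1]<.45)&(w[:,2]>.17)&(w[:,2]<.19)]
  print(k,np.percentile(l[:,1],[5,50,95]))
E
```

```text
t 24.48 pos [0.5111 0.2344 0.1724] yang 90.8 open 0.007 F [-0.1 -0.5  0.1] J [13.2 27.  92.8  0.  60.  12.5]
11 [0.27414018 0.27736106 0.28050677]
12 [0.27467913 0.27769153 0.28064744]
13 [0.27441763 0.2775831  0.28058956]
```

View pics/side13.png

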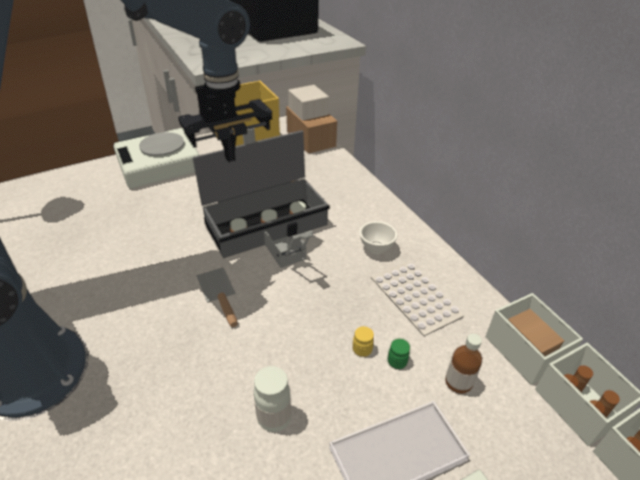

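View pics/wrist13.png

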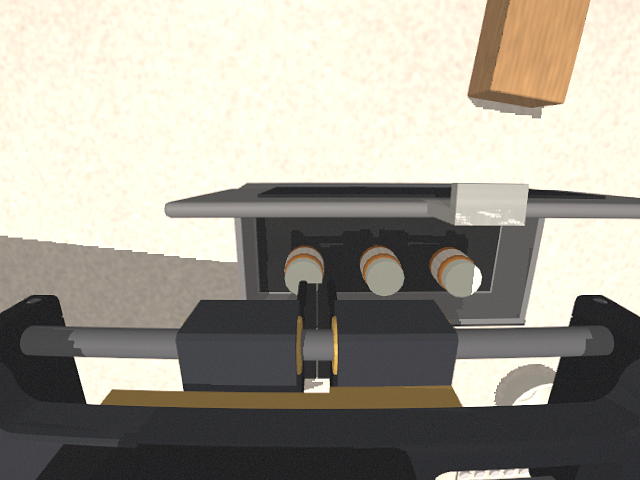

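```bash
python3 - <<'E'
from h import *
c=load("scene13.npz");d=load("side13.npz")
for cc in(c,d): print(proj(cc,[[.511,.234,.172],[.511,.2344,.2]]).round(1))
a=cv2.resize(c["img"][90:200,340:490],None,fx=3,fy=3,interpolation=cv2.INTER_CUBIC);b=cv2.resize(d["img"][80:190,180:330],None,fx=3,fy=3,interpolation=cv2.INTER_CUBIC)
cv2.imwrite("pics/cr13.png",cv2.convertScaleAbs(np.vstack([a,b])[:600],alpha=1.8,beta=20))
for cc,(u,v) in((c,(393,133)),(c,(393,142)),(d,(232,150)),(d,(232,156))): print(cloud(cc)[v,u].round(4))
E
```

```text
[[392.2 151.1]
 [393.4 140. ]]
[[231.2 168.8]
 [230.  158.2]]
[0.5198 0.2227 0.2246]
[0.5219 0.2232 0.2033]
[0.5134 0.2202 0.228 ]
[0.5128 0.2231 0.2113]
```

View pics/cr13.png

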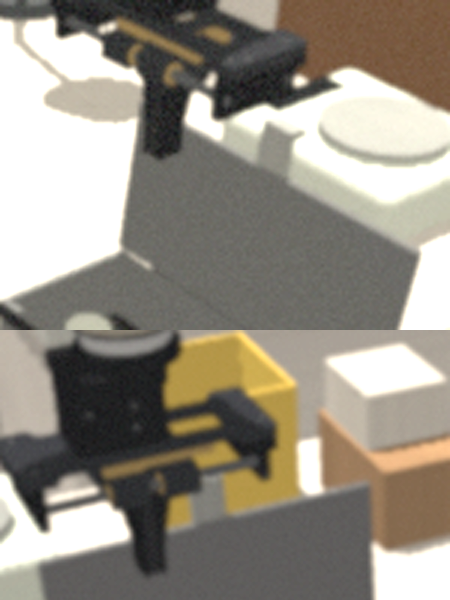

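```bash
python3 - <<'E'
from h import *
from rig import bot
st=bot.read_state();c=load("wrist13.npz")
R=st["tcp_rot"];o=st["position"]
for x in(0,-.01,-.02,-.03): print(x,proj(c,[o+R@[x,0,0],o+R@[x,.0095,0]],st).round(1))
P=cloud(c,st);T=(P-o)@R
for v in range(276,300,4): print(v,T[v,305].round(4),T[v,330].round(4))
# closest to scene camera: tip points
d=load("scene13.npz");Q=cloud(d);m=(d["z_map"]>0)&(abs(Q[...,0]-.511)<.04)&(abs(Q[...,1]-.234)<.03)&(Q[...,2]>.15)&(Q[...,2]<.24);w=Q[m];print(len(w),w.min(0),w.max(0))
E
```

```text
0 [[316.6 280.7]
 [316.5 265.7]]
-0.01 [[316.6 287.7]
 [316.6 272.1]]
-0.02 [[316.6 295.5]
 [316.6 279.2]]
-0.03 [[316.6 304.2]
 [316.6 287.1]]
276 [ 0.1196 -0.0469 -0.0112] [ 0.1657 -0.0662  0.0148]
280 [ 0.1184 -0.0506 -0.0112] [ 0.164  -0.0703  0.0148]
284 [-0.0307  0.0115 -0.0057] [-0.0297  0.0111  0.0067]
288 [-0.036   0.0118 -0.0056] [-0.035   0.0113  0.0065]
292 [-0.0408  0.0119 -0.0054] [-0.0395  0.0113  0.0064]
296 [-0.0435  0.0112 -0.0053] [-0.0443  0.0116  0.0062]
211 [0.49896039 0.22003843 0.19745525] [0.52656575 0.24583091 0.2397871 ]
```

```bash
python3 - <<'E'
from h import *
for n in (1,4,5,8,13):
    c=load(f"wrist{n}.npz");c0=dict(c)
    T=c["hand_eye"];c0={"mtx":c["mtx"],"k1":c["k1"],"z_map":c["z_map"],"origin":T[:3,3],"orientation":T[:3,:3]}
    P=cloud(c0);m=(c["z_map"]>0)&(abs(P[...,1])<.03)&(P[...,0]>-.08)&(P[...,0]<.05)&(abs(P[...,2])<.07)
    w=P[m]
    w=w[np.abs(w[:,2])<.06]
    print(n,len(w),"tip x max",np.percentile(w[:,0],[95,99,100]).round(4),"at z",np.abs(w[w[:,0]>np.percentile(w[:,0],99)][:,2]).mean().round(4), "min|z|",abs(w[:,2]).min().round(4))
E
```

```text
1 4256 tip x max [-0.0296 -0.0267 -0.0237] at z 0.037 min|z| 0.0342
4 3953 tip x max [-0.0299 -0.0267 -0.0249] at z 0.0287 min|z| 0.0255
5 4196 tip x max [-0.0294 -0.0267 -0.0246] at z 0.0351 min|z| 0.032
8 4194 tip x max [-0.0295 -0.0266 -0.0248] at z 0.0346 min|z| 0.032
13 2113 tip x max [-0.0294 -0.0266 -0.0243] at z 0.0033 min|z| 0.0002
```

Diagnosis: in both the scene and wrist clouds the real fingertips end about 26 mm short of the reported TCP. The sweep at TCP z 0.172 therefore passed just over the lid edge, and the lid didn't move. I'll go back over and push lower, nearer the lid's corner so the body stays clear of the keeper.

Request:
send_rows(fingers=[0,0,0,0,0,0,0,0,0,0], dp=[[0,0,35],[0,0,70],[-15,20,80],[-30,50,80],[-51,85,80],[-51,115,80],[-51,115,60],[-51,115,30],[-51,115,0],[-51,115,-17]], turn=[[0,0,0],[0,0,0],[0,0,0],[0,0,0],[0,0,0],[0,0,0],[0,0,0],[0,0,0],[0,0,0],[0,0,0]])

```text
time_s: 25.32
position: [0.4581, 0.3496, 0.1527]
tcp_rot: [[-0.0, -0.016, 1.0], [-0.001, 1.0, 0.016], [-1.0, -0.001, -0.0]]
force: [-0.9, -1.1, -0.3]
opening: 0.001
```

```bash
python3 look.py 14 wrist; python3 - <<'E'
import numpy as np
from go import s,goto
for th in [95,85,75,65,55,45,35,25,15,8,2,-2]:
    t=np.radians(th);r=.112
    c=np.array([.268,.069])+r*np.array([-np.cos(t),np.sin(t)])+.004*np.array([np.sin(t),np.cos(t)])
    print(th,"dp",goto(.46,c[0]+.012,c[1]-.026,91)[0])
E
python3 go.py
```

```text
95 dp [  3.6 -54.8   4.2]
85 dp [  3.6 -74.3   4.9]
75 dp [  3.6 -93.6   2.2]
65 dp [   3.6 -112.2   -3.8]
55 dp [   3.6 -129.5  -13. ]
45 dp [   3.6 -144.9  -25. ]
35 dp [   3.6 -158.   -39.5]
25 dp [   3.6 -168.3  -56. ]
15 dp [   3.6 -175.7  -74.2]
8 dp [   3.6 -178.9  -87.5]
2 dp [   3.6 -180.3  -99.1]
-2 dp [   3.6 -180.6 -106.9]
t 25.37 pos [0.4564 0.3485 0.15  ] yang 90.9 open 0.003 F [-1.4 -1.1 -1.2] J [26.2 29.7 91.9 -0.  58.8 25.4]
```

View pics/wrist14.png

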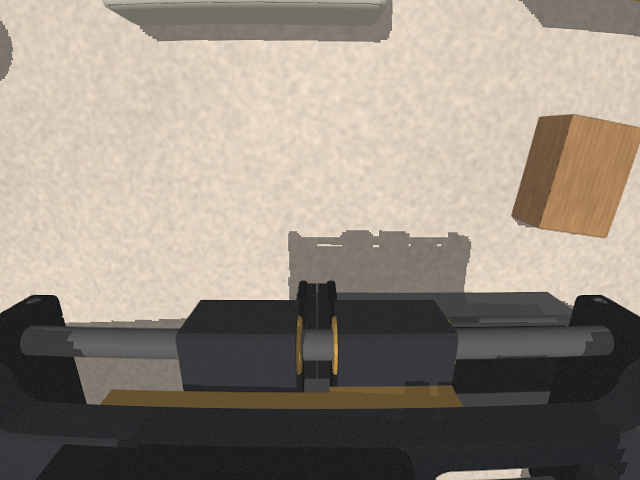

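Fingers are now behind the lid near its -x end. Pushing.

Request:
send_rows(fingers=[0,0,0,0,0,0], dp=[[4,-20,4],[4,-38,4],[4,-48,4],[4,-56,4],[4,-65,5],[4,-74,5]], turn=[[0,0,0],[0,0,0],[0,0,0],[0,0,0],[0,0,0],[0,0,0]])

```text
time_s: 25.87
position: [0.4611, 0.275, 0.1558]
tcp_rot: [[-0.003, -0.015, 1.0], [-0.001, 1.0, 0.015], [-1.0, -0.001, -0.003]]
force: [0.3, 2.9, -0.1]
opening: 0.004
```

```bash
python3 look.py 15 scene; python3 go.py; python3 - <<'E'
from h import *
c=load(f"scene15.npz")
P=cloud(c);m=c["z_map"]>0;w=P[m]
l=w[(w[:,0]>.52)&(w[:,0]<.72)&(w[:,1]>.08)&(w[:,1]<.45)&(w[:,2]>.17)&(w[:,2]<.19)]
print(np.percentile(l[:,1],[5,50,95]))
E
```

```text
t 25.92 pos [0.4609 0.2732 0.1556] yang 90.9 open 0.005 F [1.4 0.8 0.2] J [18.8 26.6 97.1 -0.1 56.6 18. ]
[0.25654911 0.25896919 0.261938  ]
```

Request:
send_rows(fingers=[0,0,0,0,0,0,0,0,0,0], dp=[[0,-9,-2],[0,-18,-3],[0,-28,-6],[0,-37,-9],[0,-46,-14],[0,-54,-19],[0,-62,-24],[0,-70,-31],[0,-76,-38],[0,-83,-45]], turn=[[0,0,0],[0,0,0],[0,0,0],[0,0,0],[0,0,0],[0,0,0],[0,0,0],[0,0,0],[0,0,0],[0,0,0]])

```text
time_s: 26.75
position: [0.4607, 0.1894, 0.1097]
tcp_rot: [[-0.005, -0.015, 1.0], [-0.004, 1.0, 0.015], [-1.0, -0.003, -0.005]]
force: [0.4, 1.8, 0.8]
opening: 0.009
```

```bash
python3 look.py 16 scene; python3 go.py
```

```text
t 26.8 pos [0.4593 0.1882 0.1084] yang 90.8 open 0.006 F [-0.7 -0.6 -0.5] J [  9.5  28.3 104.8  -0.3  47.4   8.9]
```

View pics/scene16.png

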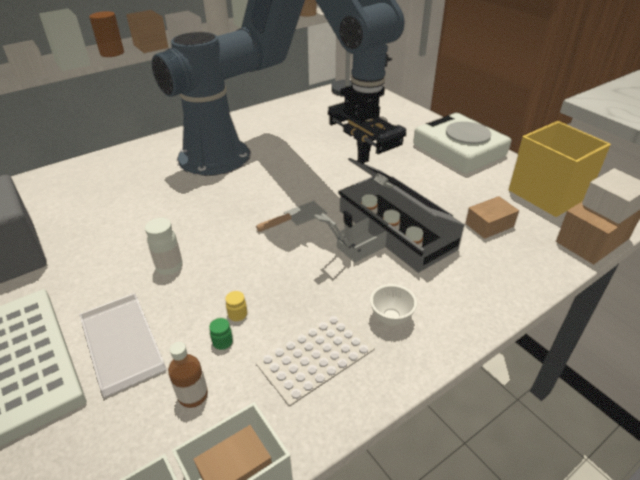

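The lid follows the finger and is now at about 35°. Continuing to shut.

Request:
send_rows(fingers=[0,0,0,0,0,0,0,0,0,0], dp=[[0,-4,-7],[0,-8,-14],[0,-12,-23],[0,-15,-33],[0,-17,-40],[0,-19,-46],[0,-20,-52],[0,-20,-57],[0,-20,-60],[0,-20,-62]], turn=[[0,0,0],[0,0,0],[0,0,0],[0,0,0],[0,0,0],[0,0,0],[0,0,0],[0,0,0],[0,0,0],[0,0,0]])

```text
time_s: 27.63
position: [0.4589, 0.1681, 0.0462]
tcp_rot: [[-0.009, -0.015, 1.0], [-0.005, 1.0, 0.015], [-1.0, -0.005, -0.009]]
force: [-3.5, -1.3, 23.6]
opening: 0.007
```

```bash
python3 look.py 17 scene; python3 go.py; python3 - <<'E'
from h import *
c=load(f"scene17.npz")
P=cloud(c);m=c["z_map"]>0;w=P[m]
for a,b in((.14,.16),(.2,.22),(.24,.26)):
  l=w[(w[:,0]>.52)&(w[:,0]<.70)&(w[:,1]>a)&(w[:,1]<b)&(w[:,2]<.2)]
  print(a,np.percentile(l[:,2],[5,50,95]))
k=w[(w[:,0]>.56)&(w[:,0]<.60)&(w[:,1]>.09)&(w[:,1]<.135)&(w[:,2]>.05)];print("keeper",k.min(0),k.max(0),np.median(k,0))
E
```

```text
t 27.68 pos [0.4589 0.1681 0.0466] yang 90.9 open 0.008 F [-0.6 -0.9  0.9] J [  7.2  34.4 108.2  -0.4  38.    6.6]
0.14 [0.00304391 0.06865262 0.18436258]
0.2 [0.07240061 0.07494718 0.17301386]
0.24 [0.0715742  0.07465479 0.07696057]
keeper [0.5657707  0.10240036 0.06610443] [0.59691954 0.13480512 0.08579014] [0.58428297 0.10981206 0.07388501]
```

View pics/scene17.png

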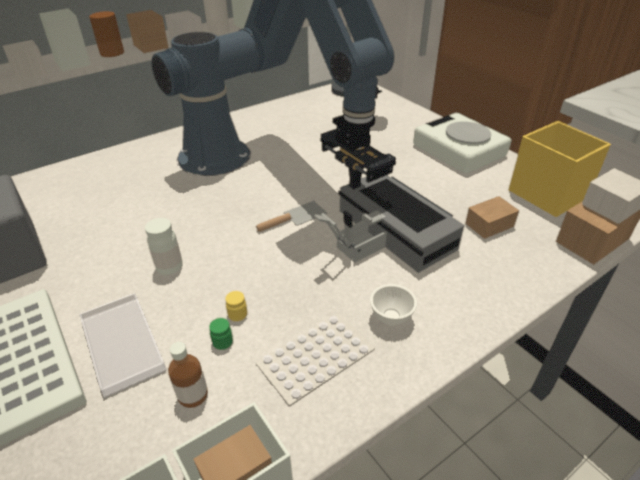

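The lid is shut: its top reads 74.5 mm and the keeper lip is at y≈0.102, x≈0.581. Next I'll go around to the outer side of the loop.

```bash
python3 go.py .582 -.08 .2 91
```

```text
t 27.68 pos [0.4589 0.1681 0.0466] yang 90.9 open 0.008 F [-0.6 -0.9  0.9] J [  7.2  34.4 108.2  -0.4  38.    6.6]
[0.582, -0.08, 0.2, 91.0] [ 123.1 -248.1  153.4] [ 0.005 -0.009  0.003]
```

Request:
send_rows(fingers=[0,0,0,0,0,0,0,0,0,0], dp=[[0,0,40],[0,0,80],[0,0,120],[40,-20,150],[70,-50,153],[100,-90,153],[123,-130,153],[123,-170,153],[123,-210,153],[123,-248,153]], turn=[[0,0,0],[0,0,0],[0,0,0],[0,0,0],[0,0,0],[0,0,0],[0,0,0],[0,0,0],[0,0,0],[0,0,0]])

```text
time_s: 28.52
position: [0.5823, -0.0677, 0.1995]
tcp_rot: [[-0.008, -0.016, 1.0], [-0.005, 1.0, 0.016], [-1.0, -0.005, -0.008]]
force: [1.0, 0.2, 0.4]
opening: 0.008
```

```bash
python3 go.py .582 -.07 .104 91; python3 look.py 18 wrist,scene; python3 - <<'E'
from h import *
from rig import bot
st=bot.read_state()
for n in("wrist18","scene18"):
  c=load(n+".npz");P=cloud(c,st);m=c["z_map"]>0;w=P[m]
  lat=w[(w[:,0]>.54)&(w[:,0]<.63)&(w[:,1]>-.06)&(w[:,1]<.17)&(w[:,2]>.03)&(w[:,2]<.17)]
  for z in np.arange(.03,.16,.01):
    s=lat[(lat[:,2]>=z)&(lat[:,2]<z+.01)]
    if len(s): print(n,round(z,3),len(s),s.min(0).round(3),s.max(0).round(3),np.median(s,0).round(3))
E
```

```text
t 28.52 pos [ 0.5823 -0.0677  0.1995] yang 90.9 open 0.008 F [1.  0.2 0.4] J [-17.3  27.2  87.2  -0.5  66.  -18. ]
[0.582, -0.07, 0.104, 91.0] [ -0.3  -2.3 -95.5] [ 0.005 -0.008  0.002]
wrist18 0.03 535 [0.547 0.035 0.03 ] [0.617 0.13  0.04 ] [0.589 0.057 0.034]
wrist18 0.04 1432 [0.548 0.035 0.04 ] [0.615 0.126 0.05 ] [0.581 0.063 0.043]
wrist18 0.05 72 [0.559 0.031 0.05 ] [0.604 0.038 0.06 ] [0.597 0.035 0.056]
wrist18 0.06 156 [0.559 0.026 0.06 ] [0.604 0.116 0.07 ] [0.58  0.032 0.067]
wrist18 0.07 521 [0.559 0.02  0.07 ] [0.604 0.116 0.08 ] [0.582 0.111 0.072]
wrist18 0.08 427 [0.559 0.015 0.08 ] [0.604 0.107 0.09 ] [0.582 0.103 0.082]
wrist18 0.09 109 [0.56  0.008 0.09 ] [0.604 0.045 0.1  ] [0.579 0.014 0.096]
wrist18 0.1 120 [0.56  0.005 0.1  ] [0.604 0.044 0.11 ] [0.584 0.009 0.105]
wrist18 0.11 518 [ 0.56  -0.006  0.11 ] [0.604 0.052 0.12 ] [0.582 0.046 0.115]
wrist18 0.12 858 [ 0.56  -0.015  0.12 ] [0.604 0.002 0.13 ] [ 0.582 -0.003  0.124]
wrist18 0.13 664 [ 0.572 -0.03   0.13 ] [ 0.592 -0.011  0.14 ] [ 0.582 -0.021  0.136]
wrist18 0.14 70 [ 0.573 -0.03   0.14 ] [ 0.591 -0.
[... 270 characters left out ...]
18 0.06 155 [0.541 0.026 0.06 ] [0.63  0.168 0.07 ] [0.594 0.136 0.064]
scene18 0.07 530 [0.54  0.022 0.07 ] [0.63 0.17 0.08] [0.585 0.147 0.073]
scene18 0.08 78 [0.564 0.016 0.08 ] [0.604 0.112 0.09 ] [0.584 0.053 0.083]
scene18 0.09 49 [0.562 0.011 0.09 ] [0.605 0.055 0.1  ] [0.589 0.049 0.095]
scene18 0.1 43 [0.573 0.006 0.101] [0.605 0.055 0.11 ] [0.591 0.048 0.106]
scene18 0.11 57 [ 0.571 -0.001  0.11 ] [0.605 0.056 0.12 ] [0.587 0.049 0.115]
scene18 0.12 58 [ 0.56  -0.011  0.12 ] [0.604 0.006 0.13 ] [0.59  0.    0.124]
scene18 0.13 40 [ 0.574 -0.028  0.13 ] [ 0.593 -0.007  0.14 ] [ 0.588 -0.017  0.135]
scene18 0.14 17 [ 0.575 -0.03   0.14 ] [ 0.593 -0.02   0.144] [ 0.585 -0.026  0.141]
```

View pics/wrist18.png

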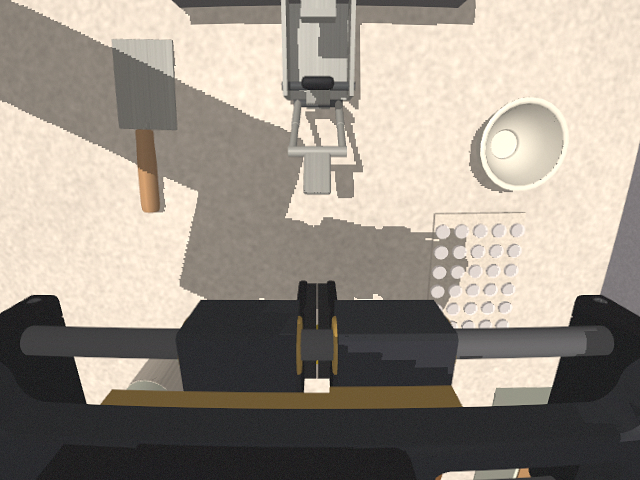

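The wrist view shows the loop bar at (318,152), its tab at (317,175) and the lever grip at (318,83), with the finger aligned in x. Descending outside the tab, then pushing toward the case.

Request:
send_rows(fingers=[0,0,0,0,0,0,0,0,0,0], dp=[[0,-8,-30],[0,-8,-60],[0,-8,-85],[0,-8,-95],[0,0,-95],[0,10,-95],[0,20,-95],[0,28,-95],[0,36,-95],[0,44,-95]], turn=[[0.005,-0.008,0],[0.005,-0.008,0],[0.005,-0.008,0],[0.005,-0.008,0],[0.005,-0.008,0],[0.005,-0.008,0],[0.005,-0.008,0],[0.005,-0.008,0],[0.005,-0.008,0],[0.005,-0.008,0]])

```text
time_s: 29.45
position: [0.5834, -0.0272, 0.1058]
tcp_rot: [[0.003, -0.009, 1.0], [-0.004, 1.0, 0.009], [-1.0, -0.004, 0.003]]
force: [0.2, -1.5, -0.7]
opening: 0.006
```

```bash
python3 go.py; python3 look.py 19 side; python3 - <<'E'
import cv2
i=cv2.imread("pics/side19.png")[150:300,180:380];cv2.imwrite("pics/s19c.png",cv2.resize(i,None,fx=4,fy=4,interpolation=cv2.INTER_CUBIC))
E
```

```text
t 29.45 pos [ 0.5834 -0.0272  0.1058] yang 90.5 open 0.006 F [ 0.2 -1.5 -0.7] J [-13.5  33.7  92.9  -0.2  53.2 -13.9]
```

View pics/s19c.png

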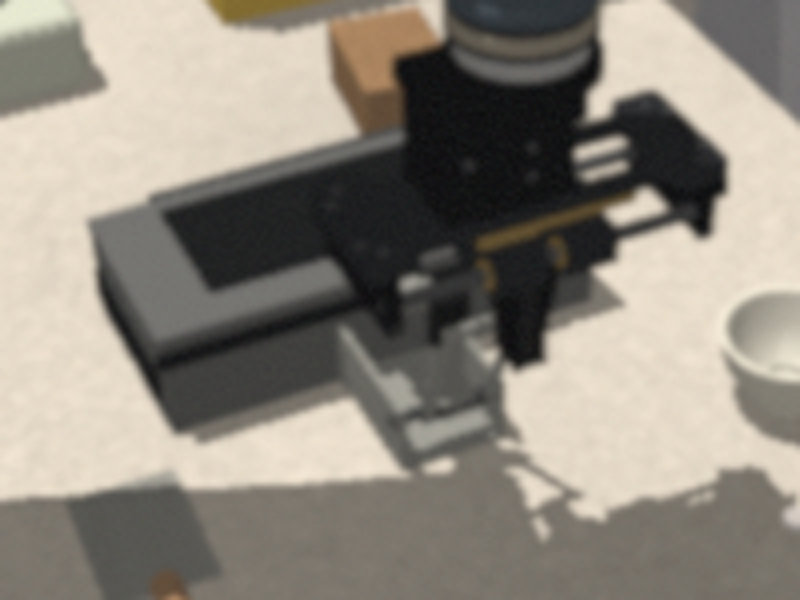

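Request:
send_rows(fingers=[0,0,0,0,0,0], dp=[[0,8,-2],[0,16,-2],[0,24,-2],[0,32,-1],[0,38,0],[0,38,0]], turn=[[0,0,0],[0,0,0],[0,0,0],[0,0,0],[0,0,0],[0,0,0]])

```text
time_s: 30.0
position: [0.5827, 0.0137, 0.1056]
tcp_rot: [[0.002, -0.011, 1.0], [-0.002, 1.0, 0.011], [-1.0, -0.002, 0.002]]
force: [0.6, 0.6, 0.4]
opening: 0.005
```

```bash
python3 go.py; python3 look.py 20 wrist,scene; python3 - <<'E'
import cv2
i=cv2.imread("pics/scene20.png")[150:300,300:500];cv2.imwrite("pics/s20c.png",cv2.resize(i,None,fx=4,fy=4,interpolation=cv2.INTER_CUBIC))
E
```

```text
t 30.0 pos [0.5827 0.0137 0.1056] yang 90.6 open 0.005 F [0.6 0.6 0.4] J [ -9.6  33.7  93.1  -0.1  53.2 -10.1]
```

View pics/wrist20.png

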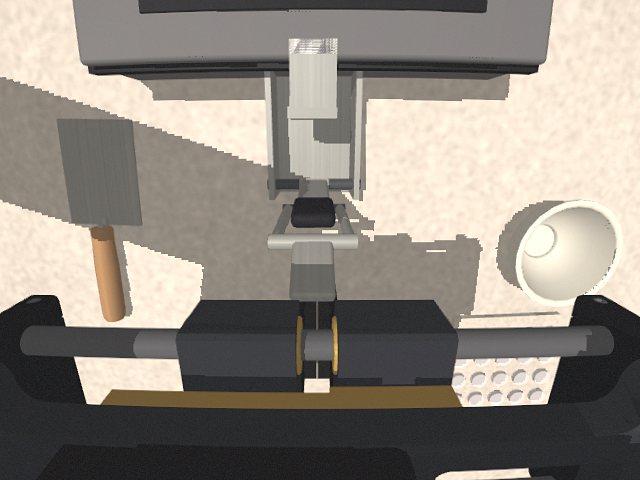

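View pics/s20c.png

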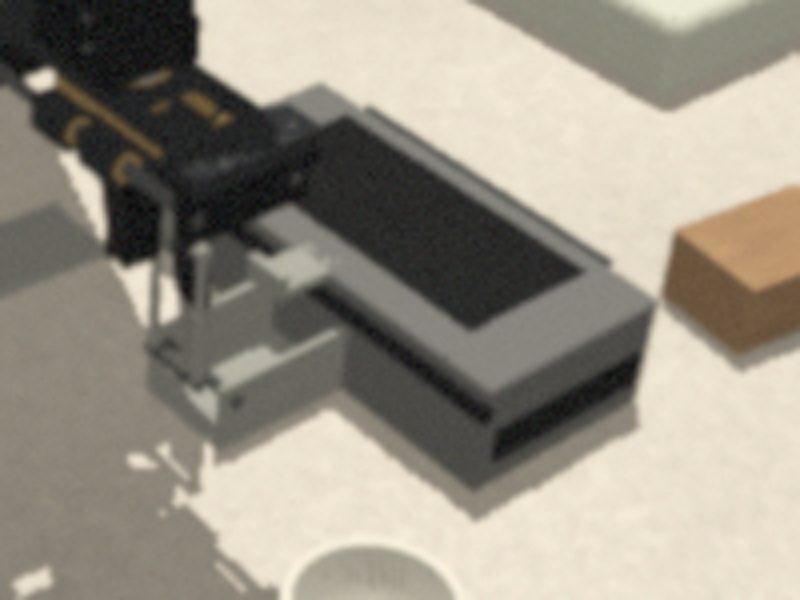

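The loop is nearly upright, with its bar at (312,241) beside the lever grip. Pushing it past upright.

Request:
send_rows(fingers=[0,0,0,0,0,0], dp=[[0,6,0],[0,12,1],[0,18,2],[0,23,3],[0,28,3],[0,28,3]], turn=[[0,0,0],[0,0,0],[0,0,0],[0,0,0],[0,0,0],[0,0,0]])

```text
time_s: 30.6
position: [0.5828, 0.0416, 0.1087]
tcp_rot: [[0.002, -0.012, 1.0], [-0.003, 1.0, 0.012], [-1.0, -0.003, 0.002]]
force: [0.4, -0.2, -0.4]
opening: 0.009
```

Request:
send_rows(fingers=[0,0,0,0,0,0], dp=[[0,0,5],[0,0,30],[0,0,60],[0,0,60],[0,0,60],[0,0,60]], turn=[[0,0,0],[0,0,0],[0,0,0],[0,0,0],[0,0,0],[0,0,0]])

```text
time_s: 31.1
position: [0.5824, 0.0415, 0.1687]
tcp_rot: [[0.002, -0.011, 1.0], [-0.003, 1.0, 0.011], [-1.0, -0.003, 0.002]]
force: [0.2, 0.7, -0.4]
opening: 0.008
```

```bash
python3 go.py; python3 look.py 21 wrist,scene; python3 - <<'E'
import cv2
i=cv2.imread("pics/scene21.png")[150:300,300:500];cv2.imwrite("pics/s21c.png",cv2.resize(i,None,fx=4,fy=4,interpolation=cv2.INTER_CUBIC))
from h import *
from rig import bot
st=bot.read_state()
for n in("wrist21","scene21"):
  c=load(n+".npz");P=cloud(c,st);m=c["z_map"]>0;w=P[m]
  lat=w[(w[:,0]>.54)&(w[:,0]<.63)&(w[:,1]>-.06)&(w[:,1]<.2)&(w[:,2]>.03)&(w[:,2]<.15)]
  for z in np.arange(.04,.15,.01):
    s=lat[(lat[:,2]>=z)&(lat[:,2]<z+.01)]
    if len(s): print(n,round(z,3),len(s),s.min(0).round(3),s.max(0).round(3),np.median(s,0).round(3))
E
```

```text
t 31.1 pos [0.5824 0.0415 0.1687] yang 90.7 open 0.008 F [ 0.2  0.7 -0.4] J [-6.8 28.9 89.8 -0.2 61.2 -7.4]
wrist21 0.04 1260 [0.545 0.042 0.04 ] [0.612 0.138 0.05 ] [0.578 0.079 0.042]
wrist21 0.05 667 [0.54  0.056 0.05 ] [0.63  0.141 0.06 ] [0.587 0.075 0.057]
wrist21 0.06 1102 [0.54 0.06 0.06] [0.63  0.167 0.07 ] [0.589 0.137 0.068]
wrist21 0.07 10604 [0.54  0.059 0.07 ] [0.63 0.2  0.08] [0.584 0.17  0.073]
wrist21 0.08 636 [0.557 0.057 0.08 ] [0.597 0.135 0.09 ] [0.578 0.111 0.082]
wrist21 0.09 491 [0.568 0.056 0.09 ] [0.591 0.148 0.1  ] [0.578 0.136 0.095]
wrist21 0.1 438 [0.567 0.056 0.1  ] [0.591 0.148 0.11 ] [0.579 0.143 0.103]
wrist21 0.11 374 [0.568 0.049 0.11 ] [0.591 0.058 0.117] [0.58  0.054 0.114]
scene21 0.04 310 [0.546 0.037 0.04 ] [0.629 0.142 0.05 ] [0.592 0.061 0.044]
scene21 0.05 115 [0.545 0.048 0.05 ] [0.63  0.138 0.06 ] [0.6   0.068 0.055]
scene21 0.06 168 [0.541 0.051 0.06 ] [0.63  0.163 0.07 ] [0.598 0.105 0.065]
scene21 0.07 725 [0.54 0.05 0.07] [0.63 0.2  0.08] [0.591 0.163 0.074]
scene21 0.08 122 [0.56  0.049 0.08 ] [0.596 0.136 0.09 ] [0.583 0.12  0.084]
scene21 0.09 78 [0.569 0.048 0.09 ] [0.594 0.143 0.1  ] [0.584 0.132 0.095]
scene21 0.1 57 [0.571 0.046 0.1  ] [0.596 0.146 0.11 ] [0.584 0.137 0.104]
scene21 0.11 48 [0.571 0.046 0.11 ] [0.594 0.056 0.119] [0.585 0.049 0.116]
```

View pics/wrist21.png

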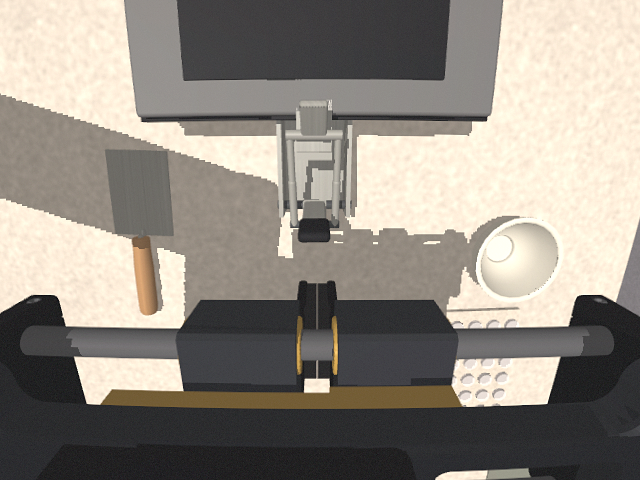

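View pics/s21c.png

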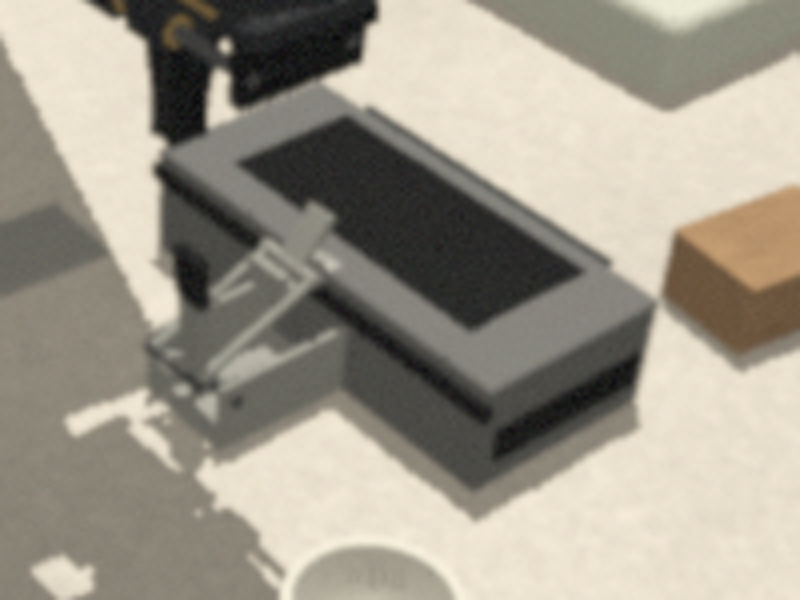

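```bash
python3 - <<'E'
from h import *
from rig import bot
st=bot.read_state()
for n in("wrist21","scene21"):
  c=load(n+".npz");P=cloud(c,st);m=c["z_map"]>0;w=P[m]
  for a,b in((.552,.564),(.598,.612),(.57,.592)):
    s=w[(w[:,0]>a)&(w[:,0]<b)&(w[:,1]>.085)&(w[:,1]<.16)&(w[:,2]>.076)&(w[:,2]<.14)]
    print(n,a,len(s));
    for y in np.arange(.085,.16,.005):
      q=s[(s[:,1]>=y)&(s[:,1]<y+.005)]
      if len(q):print("   y",y.round(3),len(q),"zmax",q[:,2].max().round(4),"zmed",np.median(q[:,2]).round(4))
E
```

```text
wrist21 0.552 109
   y 0.115 5 zmax 0.0763 zmed 0.0762
   y 0.12 55 zmax 0.0801 zmed 0.0784
   y 0.125 49 zmax 0.08 zmed 0.0783
wrist21 0.598 39
   y 0.12 20 zmax 0.0799 zmed 0.0785
   y 0.125 19 zmax 0.0798 zmed 0.0784
wrist21 0.57 1268
   y 0.105 138 zmax 0.0829 zmed 0.0809
   y 0.11 83 zmax 0.0823 zmed 0.0805
   y 0.12 147 zmax 0.0804 zmed 0.0786
   y 0.125 186 zmax 0.0873 zmed 0.0826
   y 0.13 183 zmax 0.094 zmed 0.0892
   y 0.135 197 zmax 0.0991 zmed 0.0952
   y 0.14 209 zmax 0.1047 zmed 0.101
   y 0.145 125 zmax 0.1042 zmed 0.1023
scene21 0.552 7
   y 0.115 2 zmax 0.0779 zmed 0.0777
   y 0.12 4 zmax 0.0822 zmed 0.0801
   y 0.125 1 zmax 0.0798 zmed 0.0798
scene21 0.598 11
   y 0.11 1 zmax 0.0769 zmed 0.0769
   y 0.115 3 zmax 0.0773 zmed 0.0771
   y 0.12 4 zmax 0.0797 zmed 0.0786
   y 0.125 3 zmax 0.0798 zmed 0.0788
scene21 0.57 172
   y 0.1 7 zmax 0.0855 zmed 0.0827
   y 0.105 21 zmax 0.0847 zmed 0.0823
   y 0.11 3 zmax 0.0831 zmed 0.0826
   y 0.115 5 zmax 0.0797 zmed 0.0776
   y 0.12 25 zmax 0.0845 zmed 0.0806
   y 0.125 29 zmax 0.0931 zmed 0.0858
   y 0.13 29 zmax 0.097 zmed 0.0928
   y 0.135 30 zmax 0.1044 zmed 0.0977
   y 0.14 19 zmax 0.1073 zmed 0.1028
   y 0.145 4 zmax 0.105 zmed 0.1033
```

The bar's top reads 80 mm at y≈0.123, behind the lip (y 0.102–0.110), so the loop is hooked. Now the lever: I'll go in between the lever and the lid.

Request:
send_rows(fingers=[0,0,0,0,0,0,0,0], dp=[[0,20,0],[0,38,0],[0,38,-30],[0,38,-60],[0,38,-85],[0,38,-99],[0,38,-99],[0,38,-99]], turn=[[0,0,0],[0,0,0],[0,0,0],[0,0,0],[0,0,0],[0,0,0],[0,0,0],[0,0,0]])

```text
time_s: 31.87
position: [0.5804, 0.0796, 0.0669]
tcp_rot: [[-0.005, -0.011, 1.0], [-0.002, 1.0, 0.011], [-1.0, -0.002, -0.005]]
force: [0.2, 0.7, 0.4]
opening: 0.005
```

```bash
python3 go.py; python3 look.py 22 scene; python3 - <<'E'
import numpy as np,cv2
i=cv2.imread("pics/scene22.png")[150:300,300:500];cv2.imwrite("pics/s22c.png",cv2.resize(i,None,fx=4,fy=4,interpolation=cv2.INTER_CUBIC))
from go import s,goto
for f in [5,10,15,20,25,30,35,40,45,50,55,60,65,70,75,80,85,90,95,98]:
    t=np.radians(f);r=.065
    c=np.array([.058,.032])+r*np.array([-np.sin(t),np.cos(t)])+.004*np.array([np.cos(t),np.sin(t)])
    print(f,c.round(4),"dp",goto(.582,c[0]+.012,c[1]-.026,91)[0])
E
```

```text
t 31.87 pos [0.5804 0.0796 0.0669] yang 90.6 open 0.005 F [0.2 0.7 0.4] J [-3.  37.3 93.7 -0.2 49.3 -3.6]
5 [0.0563 0.0971] dp [  0.3 -11.3   2.9]
10 [0.0507 0.0967] dp [  0.3 -16.9   2.5]
15 [0.045  0.0958] dp [  0.3 -22.5   1.6]
20 [0.0395 0.0944] dp [  0.3 -28.1   0.2]
25 [0.0342 0.0926] dp [  0.3 -33.4  -1.6]
30 [0.029  0.0903] dp [  0.3 -38.6  -3.9]
35 [0.024  0.0875] dp [  0.3 -43.6  -6.7]
40 [0.0193 0.0844] dp [  0.3 -48.3  -9.9]
45 [0.0149 0.0808] dp [  0.3 -52.7 -13.4]
50 [0.0108 0.0768] dp [  0.3 -56.8 -17.4]
55 [0.007  0.0726] dp [  0.3 -60.5 -21.7]
60 [0.0037 0.068 ] dp [  0.3 -63.9 -26.3]
65 [0.0008 0.0631] dp [  0.3 -66.8 -31.1]
70 [-0.0017  0.058 ] dp [  0.3 -69.3 -36.2]
75 [-0.0037  0.0527] dp [  0.3 -71.3 -41.5]
80 [-0.0053  0.0472] dp [  0.3 -72.9 -47. ]
85 [-0.0064  0.0416] dp [  0.3 -74.  -52.6]
90 [-0.007  0.036] dp [  0.3 -74.6 -58.2]
95 [-0.0071  0.0303] dp [  0.3 -74.7 -63.9]
98 [-0.0069  0.0269] dp [  0.3 -74.5 -67.3]
```

View pics/s22c.png

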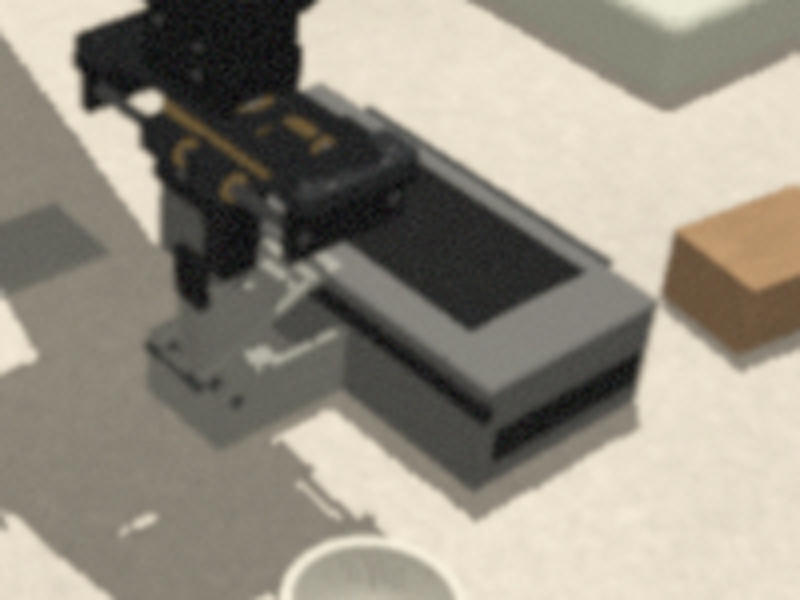

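Request:
send_rows(fingers=[0,0,0,0,0,0,0,0,0,0], dp=[[1,-6,2],[1,-11,3],[1,-17,3],[1,-23,2],[1,-28,0],[1,-33,-2],[1,-39,-4],[1,-44,-7],[1,-48,-10],[1,-53,-13]], turn=[[0,0,0],[0,0,0],[0,0,0],[0,0,0],[0,0,0],[0,0,0],[0,0,0],[0,0,0],[0,0,0],[0,0,0]])

```text
time_s: 32.75
position: [0.5828, 0.0263, 0.0549]
tcp_rot: [[-0.001, -0.011, 1.0], [-0.002, 1.0, 0.011], [-1.0, -0.002, -0.001]]
force: [1.4, 2.1, 0.9]
opening: 0.008
```

```bash
python3 go.py; python3 look.py 23 wrist,scene; python3 - <<'E'
import numpy as np,cv2
i=cv2.imread("pics/scene23.png")[150:300,300:500];cv2.imwrite("pics/s23c.png",cv2.resize(i,None,fx=4,fy=4,interpolation=cv2.INTER_CUBIC))
E
```

```text
t 32.75 pos [0.5828 0.0263 0.0549] yang 90.6 open 0.008 F [1.4 2.1 0.9] J [-8.3 38.1 94.6 -0.2 47.3 -8.8]
```

View pics/s23c.png

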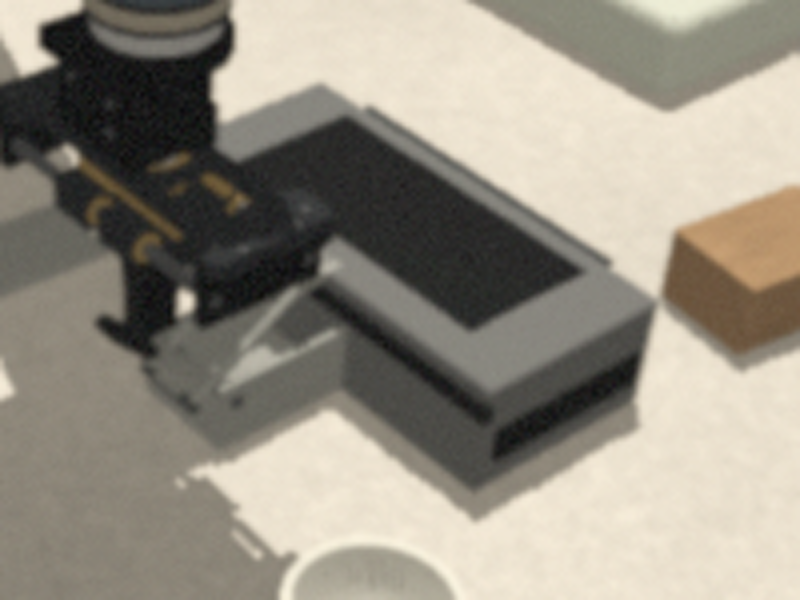

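View pics/wrist23.png

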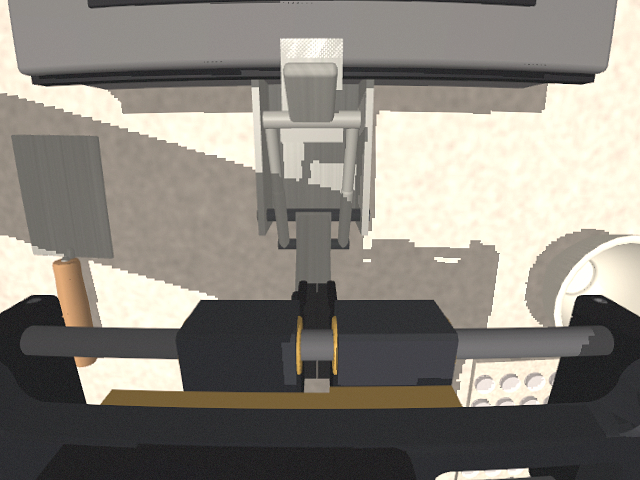

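```bash
python3 - <<'E'
from h import *
from rig import bot
st=bot.read_state()
c=load("wrist23.npz");P=cloud(c,st);m=c["z_map"]>0;w=P[m]
for a,b in((.555,.564),(.572,.592)):
    s=w[(w[:,0]>a)&(w[:,0]<b)&(w[:,1]>.08)&(w[:,1]<.16)&(w[:,2]>.06)&(w[:,2]<.14)]
    for y in np.arange(.085,.16,.004):
      q=s[(s[:,1]>=y)&(s[:,1]<y+.004)]
      if len(q):print(a,"   y",y.round(3),len(q),"zmax",q[:,2].max().round(4),"zmed",np.median(q[:,2]).round(4))
i=c["img"][20:260,220:420];cv2.imwrite("pics/w23c.png",cv2.resize(i,None,fx=2.4,fy=2.4,interpolation=cv2.INTER_CUBIC))
E
```

```text
0.555    y 0.085 50 zmax 0.0629 zmed 0.0609
0.555    y 0.089 84 zmax 0.0659 zmed 0.0628
0.555    y 0.093 93 zmax 0.0689 zmed 0.0655
0.555    y 0.097 96 zmax 0.0716 zmed 0.0684
0.555    y 0.101 112 zmax 0.0735 zmed 0.0709
0.555    y 0.105 100 zmax 0.0766 zmed 0.0733
0.555    y 0.109 130 zmax 0.0805 zmed 0.0769
0.555    y 0.113 141 zmax 0.0812 zmed 0.0794
0.555    y 0.117 66 zmax 0.08 zmed 0.0782
0.555    y 0.133 36 zmax 0.0628 zmed 0.061
0.555    y 0.137 229 zmax 0.0731 zmed 0.0677
0.555    y 0.141 192 zmax 0.0739 zmed 0.0718
0.555    y 0.145 186 zmax 0.0733 zmed 0.0717
0.555    y 0.149 203 zmax 0.0734 zmed 0.0717
0.555    y 0.153 195 zmax 0.0737 zmed 0.0718
0.555    y 0.157 154 zmax 0.0742 zmed 0.0717
0.572    y 0.105 352 zmax 0.0836 zmed 0.0817
0.572    y 0.109 399 zmax 0.0835 zmed 0.0813
0.572    y 0.113 444 zmax 0.0856 zmed 0.0806
0.572    y 0.117 516 zmax 0.0941 zmed 0.0877
0.572    y 0.121 558 zmax 0.1013 zmed 0.0956
0.572    y 0.125 674 zmax 0.1076 zmed 0.1026
0.572    y 0.129 563 zmax 0.1087 zmed 0.1063
0.572    y 0.133 161 zmax 0.1066 zmed 0.1048
0.572    y 0.137 78 zmax 0.0733 zmed 0.0715
0.572    y 0.141 428 zmax 0.0737 zmed 0.0717
0.572    y 0.145 417 zmax 0.0737 zmed 0.0717
0.572    y 0.149 438 zmax 0.0738 zmed 0.0716
0.572    y 0.153 435 zmax 0.0738 zmed 0.0716
0.572    y 0.157 340 zmax 0.074 zmed 0.0717
```

View pics/w23c.png

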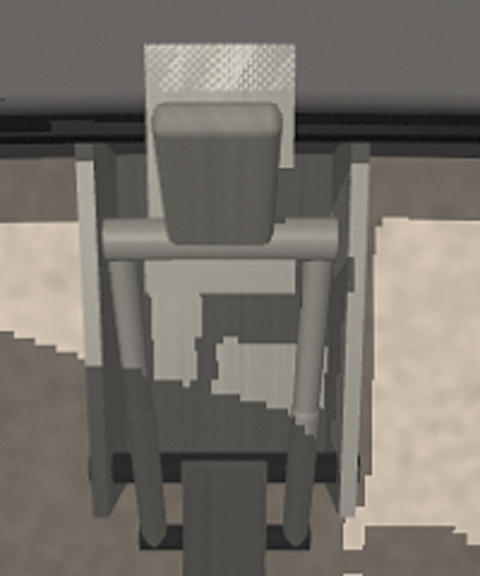

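The bar is seated against the lip (y≈0.114, z≈0.077) and the lever is at about 45°. Pressing on.

Request:
send_rows(fingers=[0,0,0,0,0,0,0,0,0,0], dp=[[0,-4,-5],[0,-7,-10],[0,-11,-14],[0,-14,-19],[0,-16,-24],[0,-18,-30],[0,-20,-35],[0,-21,-41],[0,-21,-46],[0,-21,-50]], turn=[[0,0,0],[0,0,0],[0,0,0],[0,0,0],[0,0,0],[0,0,0],[0,0,0],[0,0,0],[0,0,0],[0,0,0]])

```text
time_s: 33.68
position: [0.5815, 0.0047, 0.0034]
tcp_rot: [[-0.005, -0.011, 1.0], [-0.002, 1.0, 0.011], [-1.0, -0.002, -0.005]]
force: [-0.1, 0.6, -0.3]
opening: 0.004
```

```bash
python3 go.py; python3 look.py 24 scene; python3 - <<'E'
import numpy as np,cv2
i=cv2.imread("pics/scene24.png")[150:300,300:500];cv2.imwrite("pics/s24c.png",cv2.resize(i,None,fx=4,fy=4,interpolation=cv2.INTER_CUBIC))
E
```

```text
t 33.68 pos [0.5815 0.0047 0.0034] yang 90.6 open 0.004 F [-0.1  0.6 -0.3] J [-10.4  42.8  95.9  -0.3  41.5 -10.8]
```

View pics/s24c.png

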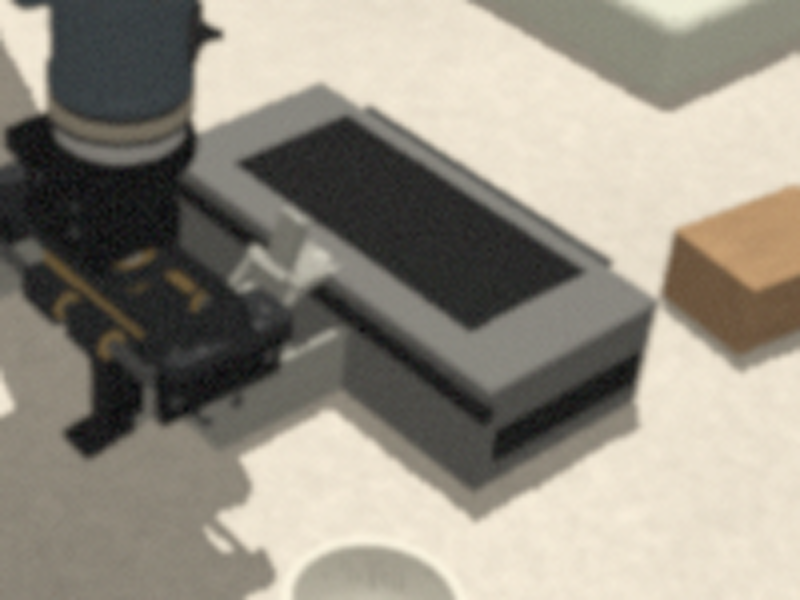

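The lever looks down and the force is near zero, so it has probably snapped. I'll give a small confirming press, then lift away and inspect.

Request:
send_rows(fingers=[0,0,0,0,0], dp=[[0,0,-1],[0,0,-2],[0,0,-3],[0,0,-3],[0,0,-3]], turn=[[0,0,0],[0,0,0],[0,0,0],[0,0,0],[0,0,0]])

```text
time_s: 34.15
position: [0.5816, 0.0047, 0.0024]
tcp_rot: [[-0.004, -0.011, 1.0], [-0.003, 1.0, 0.011], [-1.0, -0.003, -0.004]]
force: [-3.7, 0.5, 14.2]
opening: 0.006
```

Request:
send_rows(fingers=[0,0,0,0,0,0,0,0,0,0], dp=[[0,0,20],[0,0,60],[0,0,100],[0,-20,140],[0,-60,180],[0,-90,200],[0,-90,200],[0,-90,200],[0,-90,200],[0,-90,200]], turn=[[0,0,0],[0,0,0],[0,0,0],[0,0,0],[0,0,0],[0,0,0],[0,0,0],[0,0,0],[0,0,0],[0,0,0]])

```text
time_s: 34.98
position: [0.58, -0.0836, 0.2005]
tcp_rot: [[-0.008, -0.012, 1.0], [-0.001, 1.0, 0.012], [-1.0, -0.0, -0.008]]
force: [0.0, 0.1, 1.0]
opening: 0.005
```

```bash
python3 go.py; python3 look.py 25 wrist,scene,side; python3 - <<'E'
from h import *
from rig import bot
st=bot.read_state()
c=load("wrist25.npz");P=cloud(c,st);m=c["z_map"]>0;w=P[m]
s=w[(w[:,0]>.572)&(w[:,0]<.592)&(w[:,1]>-.06)&(w[:,1]<.16)&(w[:,2]>.008)]
for y in np.arange(-.06,.16,.01):
  q=s[(s[:,1]>=y)&(s[:,1]<y+.01)]
  if len(q):print("y",y.round(3),len(q),"zmax",q[:,2].max().round(4),"zmed",np.median(q[:,2]).round(4))
i=cv2.imread("pics/scene25.png")[150:300,300:500];cv2.imwrite("pics/s25c.png",cv2.resize(i,None,fx=4,fy=4,interpolation=cv2.INTER_CUBIC))
E
```

```text
t 34.98 pos [ 0.58   -0.0836  0.2005] yang 90.7 open 0.005 F [0.  0.1 1. ] J [-19.   27.1  87.2  -0.2  66.2 -19.6]
y -0.06 11619 zmax 0.347 zmed 0.3338
y -0.05 2573 zmax 0.3218 zmed 0.3152
y -0.03 61 zmax 0.0257 zmed 0.0232
y -0.02 183 zmax 0.0277 zmed 0.025
y -0.01 211 zmax 0.0294 zmed 0.0265
y 0.0 205 zmax 0.0299 zmed 0.0275
y 0.01 202 zmax 0.0309 zmed 0.0287
y 0.02 204 zmax 0.0327 zmed 0.0299
y 0.03 225 zmax 0.0341 zmed 0.0316
y 0.04 228 zmax 0.035 zmed 0.0326
y 0.05 233 zmax 0.0379 zmed 0.0343
y 0.06 146 zmax 0.037 zmed 0.0343
y 0.1 98 zmax 0.0747 zmed 0.0699
```

View pics/s25c.png

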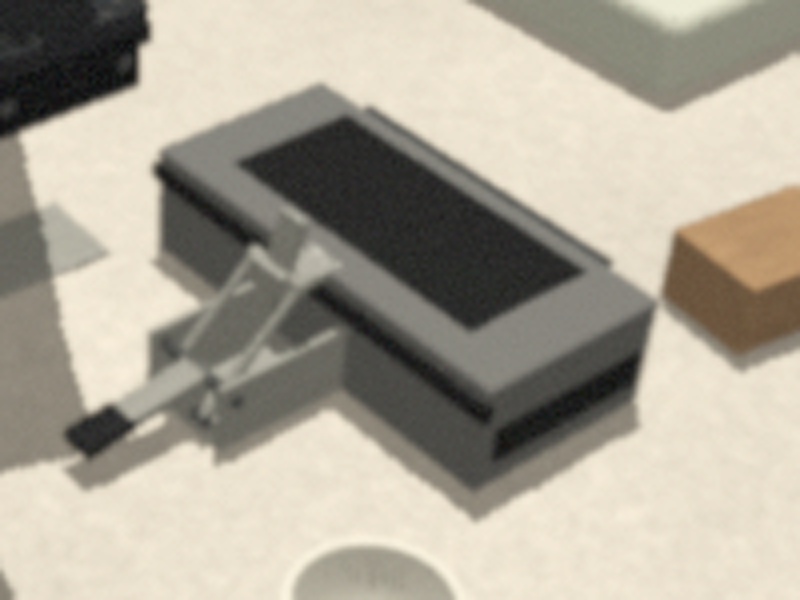

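View pics/wrist25.png

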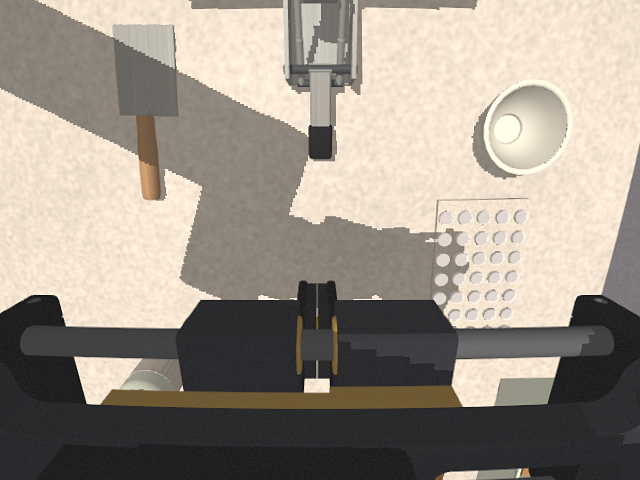

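View pics/side25.png

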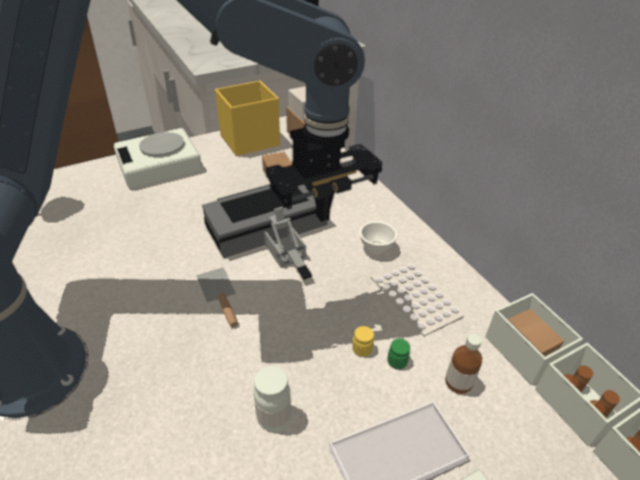

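The lever tip's top is at 23 mm, so its centre is about 20 mm. The bar slopes 8° below horizontal, which matches the 1.658 stop. The loop is over the keeper, the lid is shut, and the arm is clear. Handing in after one last check of the lid and bar.

```bash
python3 - <<'E'
from h import *
from meas import jars
c=load("scene25.npz");P=cloud(c);m=c["z_map"]>0;w=P[m]
for a,b in((.14,.16),(.24,.26)):
  l=w[(w[:,0]>.6)&(w[:,0]<.70)&(w[:,1]>a)&(w[:,1]<b)]; print("lid top",np.median(l[:,2]).round(4))
b=w[(w[:,0]>.598)&(w[:,0]<.612)&(w[:,1]>.1)&(w[:,1]<.13)&(w[:,2]>.072)];print("bar",b.min(0).round(4),b.max(0).round(4))
jars([("scene",c,None)])
from rig import bot
print(bot.hand_in())
E
```

```text
lid top 0.0423
lid top 0.0743
bar [0.5989 0.1084 0.0723] [0.603  0.1186 0.0806]
scene [235. 304.] 471 topmean [ 0.5992 -0.2306  0.0476] sidefit [ 0.598 -0.23 ] sat 156.0 hue 23.0
scene [220. 331.] 559 topmean [ 0.6441 -0.2834  0.0487] sidefit [ 0.6431 -0.2838] sat 136.0 hue 64.0
scene [192. 393.] 521 topmean [ 0.7381 -0.3802  0.0554] sidefit [ 0.7239 -0.378 ] sat 42.0 hue 19.0
scene [257. 470.] 142 topmean [ 0.9157 -0.3602  0.0559] sidefit [nan nan] sat 114.0 hue 16.0
scene [283. 474.] 242 topmean [ 0.9362 -0.335   0.0558] sidefit [ 0.9168 -0.3228] sat 32.0 hue 28.0
scene [160. 475.] 239 topmean [ 0.8398 -0.4758  0.0557] sidefit [ 0.8594 -0.4652] sat 30.0 hue 30.0
the job is handed in; nothing more can be done
None
```

The job is done and handed in at about 35 s. All three amber jars stand upright in the case, the lid is shut, the loop is over the keeper, and the lever is pressed down past centre to its stop. I did those steps in that order. One jar was knocked aside during the run, so I found it again before picking it up.

**Last checks:**
- **Jars:** all three were still upright in the scene and side pictures just before the lid came down. They can't be seen now that it is shut.
- **Lid:** its top reads 74 mm, against 73 mm expected.
- **Loop:** the bar's top is at about 80 mm, behind the keeper lip, so it is hooked.
- **Lever:** the bar slopes about 8° below level and its tip is about 20 mm up, which matches the stop.
- **Other things on the bench:** the yellow and green decoys and the amber bottle measured in the same places. In the pictures, nothing else looked moved. The arm touched nothing at the end.

**What failed or disagreed:**
- **Fingertips:** they measured about 26 mm short of the stated tool end. My first sweep therefore passed just over the lid without touching it, and I repeated it lower.
- **Last lid reading:** the reading nearest the front edge (42 mm) is a mix of lid and surfaces below it. The hinge-side reading, the earlier wrist view (about 72 mm at the front) and the picture all show the lid shut.
- **Forces:** they peaked at about 24 N while shutting the lid and 14 N on the final lever press, both with the fingertips.

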